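Park the slotted strap plate on the reel stand

TASK

Take the green strap plate with the orange grip out of its cradle and hang it by its slot on the red-headed pin of the reel stand: slide the open slot sideways over the pin, between the post and the red head, then lower the plate so that the pin sits up in the notch at the end of the slot. Leave it hanging freely and still, and leave the blue-gripped plate and the other things on the table where they are.

Things in the scene. Friction and masses are not known exactly. Their poses are not given: they have to be found in the camera images.
- strap_grip (a point): centre of the orange grip of the green-painted aluminium plate to hang; its axes are the plate's: x along it to the slot's open mouth, y across its thickness, z up. The grip is a tab 14 mm thick (y), 26 wide, 48 long, leaning 30 deg back from z towards -x (along (-0.5, 0, 0.866)): grasp it across y with the gripper along the tab. Its centre is 58.0 mm behind (-x) and 58.5 mm above (z) point strap_seat
- strap_seat (a point): point of the plate where the pin's axis lies once it hangs; axes as above. Plate 87 x 120 mm, 8 mm thick, about 200 g, stands on edge in its cradle. The point is in its mid-plane, 95 mm above the lower edge, 50 mm from the front (+x) edge, 37 mm from the back edge. The plate balances upright about it
- strap_mouth (a point): middle of the slot's open mouth, in the front edge of the same plate, 50 mm ahead of (+x) and 16 mm below the seat. The slot is a level channel 18 mm high from here back to 8 mm behind the seat; there a notch 16 mm wide rises 12 mm above the channel, its top 5 mm above the seat. With the pin below the notch, the plate is lowered 16 mm to hang
- stand_pin (a point): point on the axis of the level 10 mm pin of the fixed reel stand, midway between post and head, 160 mm above the table. Axes: x level, the direction in which the plate slides on (turn plate x along it; the seat ends here); y along the pin from post to free end; z up. The pin is clear 13 mm either side of this point; its red head is a disc 26 mm across, 6 mm thick, too big for the slot
- stand: the fixed reel stand; origin under it on the table, axes as stand_pin, which is at (0, -15, 160) mm. Green foot 170 x 130 mm, 12 mm high. Post 30 mm wide (x), y -52 to -28 mm, 380 mm high. An empty white reel, 120 mm across, y -22 to 13 mm, is fixed above the pin: its axis 170 mm above and 30 mm ahead (+x) of the pin, so there is little room straight above
- cradle_a: fixed cradle that holds the orange-gripped plate; origin under it, axes as the plate. Black foot 110 x 60 mm, 50 mm high, on it two grey walls 100 mm long, 30 mm high, 11 mm apart, between which the plate's lower edge stands; the plate lifts straight up out of it
- spare_grip (a point): centre of the blue grip of a second, otherwise equal plate in an equal cradle: to be left alone
- driver: screwdriver 180 mm lying on the table; origin underneath
- die: brass die block 70 x 50 x 26 mm; origin under its centre
- reel: empty white reel lying flat, 100 mm across, 33 mm high; origin under its centre
- jar: amber jar 60 mm across, 80 mm high; origin under its centre
- mug: white mug 80 mm across, 90 mm high; origin under its centre
Mind the look-alikes: they are no part of the job. Leave any yellow look-alike of the part that bears strap_grip alone.

How it is judged:
By the outcome, as a careful person would: the job done as asked, in the order asked, and still so for the second after the job is handed in, with the robot touching nothing.
It also fails if it takes over 42 s, if anything falls off the work surface, if the arm or the gripper's body presses on something with over 40 N, if the wrist force passes 120 N, or if a joint passes its speed limit or range.

ROBOT

A 6-joint arm with a two-finger parallel gripper is mounted at the origin on the work surface. World frame = base frame: x ahead of the robot, y to its left, z up, the work surface at z = 0. Lengths are in m, angles in rad, forces in N, time in s.
With the tool pointing down it reaches from about 0.25 to 0.8 m from the base axis. Payload 8.5 kg.
Tool frame: the origin (TCP) lies midway between the tips of the shut fingers; the grasp point (between the pads) lies bot.grasp_offset behind it (bot.grasp_offset is the distance from the TCP to the grasp point, in m); x points along the fingers, z is the direction in which the jaws open and shut, and the axes are right-handed (so a half turn about x gives the same grasp; the last joint's range is limited). The gripper opens to 85 mm and grips with 20 to 120 N. Pads are 22 mm wide; open, the fingers measure 114 mm over their backs; the gripper's body (76 mm by 85 mm) begins 54 mm behind the grasp point. The pads swing forward as they close: fully open they stand 13 mm farther back than shut.
Start: joints at [1.174, 0.238, -0.013, 1.319, 0, 1.571], TCP at [0.203, 0.484, 0.231] pointing down, gripper open.
Joint ranges: [-2.66, 2.66], [-1.03, 1.9], [-1.14, 1.46], [-1.82, 2.27], [-1.45, 1.34], [-3.14, 3.14]. Speed limits (rad/s): [2.22, 2.22, 2.79, 3.14, 3.14, 3.14].

INTERFACE

Orientations are given as [roll, pitch, yaw] about the fixed x, y, z axes, in that order (R = Rz(yaw) Ry(pitch) Rx(roll)).
In Python, from bench import bot gives the robot as it stands.
- The arm moves only by the tool jog_arm, never from a script. Its argument "increments" is a list of rows, each an object with "linear": the shift along the tool's x, y, z in cm, a list of three; "rot": the turn, a rotation vector about the tool's x, y, z in rad, a list of three; "fingers": the closure in counts, from 0 (fully open) to 255 (shut). In form: [{"linear": [x, y, z], "rot": [wx, wy, wz], "fingers": fingers}, ...]. A call has 1 to 8 rows; each row shifts and turns the pose as measured when the row begins, along the tool's axes as they then stand; what a row does not reach is not made up. A row lasts 1/12 s, in which the tool goes at most 41.7 mm and 7.16 degrees, less where a joint would pass 70% of its speed; a pose out of reach is approached as far as the arm can. A call with a gripper value outside its range is refused whole. The fingers move at their own pace and stop on an object; "force" is the grip in N (left out, the last holds). Time passes only in rows, so rows that do not move let the fingers close. It gives the time, the measured TCP pose, the force and the opening at its end, in the units of the state.
- bot.observe(): the state, without advancing time (a new reading comes with each control period).
- bot.grab_frame(name): name is "scene" or "top" or "wrist"; returns a dict with "color" (400x640x3 uint8, blue, green, red), "range_z" (400x640 float32, m along the optical axis (not along the pixel's ray), 0 where there is no reading), "fx", "fy", "cx", "cy" (pixels), "dist" ([k1, k2, p1, p2, k3] as OpenCV has them; the pictures are not rectified), "extrinsics" (4x4, takes a point from world to camera coordinates); the wrist camera has in their place "tool_from_camera" (4x4, takes a point from camera to tool coordinates, whose origin is the TCP and whose axes are the tool frame's). Camera axes: x right, y up, looking along -z (the intrinsics and any distortion apply to the point x, -y, -z); pixel columns grow to the right and rows downward; lengths in m; the calibration is good to about 2 mm. A picture is of the moment at which its call begins: read the wrist's pose just before it.
- bot.hand_in(): hands the job in, once; it reports no verdict.
The state is a dict: "time": time; "joint_positions": joint angles; "joint_vel": joint speeds; "joint_efforts": joint torques, N m; "position": TCP position; "tcp_rot": TCP orientation; "wrist_force": force on the tool from outside, world axes, zero at the start; "ft_torque": the same for the moment, N m; "gripper_width": finger opening in m.
Only numpy, scipy, OpenCV 4.12 (cv2) and the standard library are available. Lean on these libraries where they do the work, as an engineer would, in place of code of your own. Each camera call takes 0.05 s, during which the arm holds its last target.

## Working session

There is one attempt and no reset: what is moved stays moved. The work goes in short steps, Python scripts to look and compute and a tool call to move; the robot and the scene stay as the last step left them, time stands still between calls to the robot, and variables do not carry over. Pictures are saved under pics/ and viewed, and the job is handed in when it is done.

Besides the shell and the picture viewer there is one more tool, called after "Call:" as a command line: name --argument value ..., lists and objects as JSON in quotes. jog_arm: Moves the arm, as the interface text tells. Its arguments: {"type":"object","properties":{"increments":{"type":"array"},"force":{"type":"number"}},"required":["increments"]}

```bash
ls; mkdir -p pics; python3 - <<'E'
from bench import bot
import cv2,numpy as np,pickle
print(bot.observe(),bot.grasp_offset)
for n in ["scene","top"]:
    f=bot.grab_frame(n); pickle.dump(f,open(f"{n}.pkl","wb")); cv2.imwrite(f"pics/{n}0.png",f["color"])
    print(n,{k:v for k,v in f.items() if k not in("color","range_z")},(f["range_z"]>0).mean())
E
```

```text
pics
{'time': 0.0, 'joint_positions': array([ 1.17400567e+00,  2.38754090e-01, -1.42914430e-02,  1.31921524e+00,
       -2.56367719e-05,  1.57079802e+00]), 'joint_vel': array([ 3.69184904e-03,  2.11060755e-05, -6.19042069e-05,  9.55691769e-04,
       -7.26333890e-04, -1.98608094e-04]), 'joint_efforts': array([ 3.25579695e-04, -5.38776433e+01,  3.46440482e+01,  1.86886702e-02,
        8.01281635e-05,  2.61065196e-06]), 'position': array([0.20272771, 0.48379899, 0.23067716]), 'tcp_rot': array([-3.1240867 ,  1.56933165, -1.9500827 ]), 'wrist_force': array([-0.54167004,  0.96472763,  0.33297667]), 'ft_torque': array([0.07266803, 0.01326419, 0.01789254]), 'gripper_width': 0.08542774579734529} 0.0187
scene {'fx': 400.525295331651, 'fy': 400.525295331651, 'cx': 309.09239836890214, 'cy': 204.7738565588989, 'dist': array([-0.03959552,  0.        ,  0.        ,  0.        ,  0.        ]), 'extrinsics': array([[ 0.52841586,  0.84897957, -0.00321936, -0.29035227],
       [-0.4355741 ,  0.27435795,  0.85732311,  0.12510573],
       [ 0.72873306, -0.45162086,  0.51476861, -1.55724914],
       [ 0.        ,  0.        ,  0.        ,  1.        ]])} 0.9959765625
top {'fx': 463.72518475002107, 'fy': 463.72518475002107, 'cx': 311.7742301312298, 'cy': 206.17247924122563, 'dist': array([0.01621423, 0.        , 0.        , 0.        , 0.        ]), 'extrinsics': array([[ 2.47320860e-02, -9.99688250e-01,  3.42449276e-03,
        -3.54574981e-02],
       [ 9.82454487e-01,  2.49388642e-02,  1.84827581e-01,
        -6.08662158e-01],
       [-1.84855364e-01, -1.20676336e-03,  9.82764996e-01,
        -1.29303917e+00],
       [ 0.00000000e+00,  0.00000000e+00,  0.00000000e+00,
         1.00000000e+00]])} 0.99605859375
```

View pics/scene0.png

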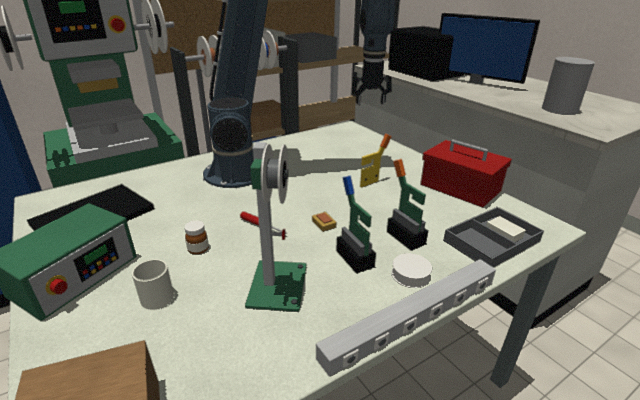

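View pics/top0.png

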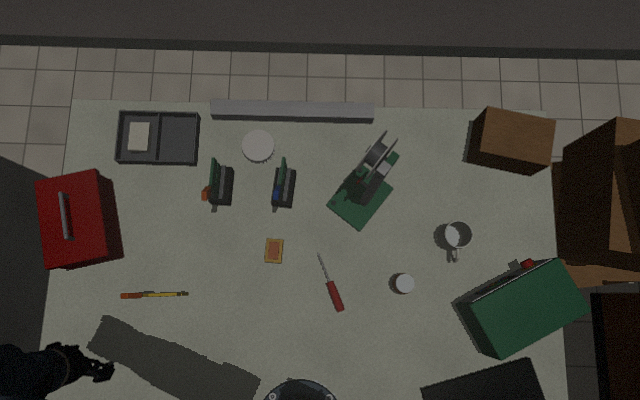

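```bash
cat > h.py <<'E'
import numpy as np,cv2,pickle
from scipy.spatial.transform import Rotation as Rn
def cloud(f,T=None):
    K=np.array([[f["fx"],0,f["cx"]],[0,f["fy"],f["cy"]],[0,0,1]])
    h,w=f["range_z"].shape
    u,v=np.meshgrid(np.arange(w),np.arange(h))
    p=cv2.undistortPoints(np.stack([u,v],-1).reshape(-1,1,2).astype(np.float64),K,f["dist"]).reshape(h,w,2)
    z=f["range_z"].astype(float)
    c=np.stack([p[...,0]*z,-p[...,1]*z,-z],-1)
    if T is None: T=np.linalg.inv(f["extrinsics"])
    P=c@T[:3,:3].T+T[:3,3]
    P[z<=0]=np.nan
    return P
def toolT(s):
    T=np.eye(4);T[:3,:3]=Rn.from_euler('xyz',s["tcp_rot"]).as_matrix();T[:3,3]=s["position"];return T
E
python3 - <<'E'
from h import *
for n,(r0,r1,c0,c1) in {"scene":(110,320,230,450),"top":(110,240,190,410)}.items():
    f=pickle.load(open(n+".pkl","rb")); 
    cv2.imwrite(f"pics/{n}0z.png",cv2.resize(f["color"][r0:r1,c0:c1],None,fx=3.5 if n=="top" else 2.8,fy=3.5 if n=="top" else 2.8,interpolation=cv2.INTER_CUBIC))
    P=cloud(f); hsv=cv2.cvtColor(f["color"],cv2.COLOR_BGR2HSV)
    for nm,lo,hi in [("orange",(5,160,90),(14,255,255)),("blue",(105,130,60),(125,255,255)),("green",(60,50,20),(90,255,255)),("red",(0,170,60),(4,255,255))]:
        m=cv2.inRange(hsv,lo,hi)
        k,l,st,ce=cv2.connectedComponentsWithStats(m)
        for i in range(1,k):
            if st[i,4]>15:
                q=P[l==i]; print(n,nm,st[i],np.round(np.nanmedian(q,0),3),np.round(np.nanpercentile(q,3,axis=0),3),np.round(np.nanpercentile(q,97,axis=0),3))
E
```

```text
scene orange [381 134  10  13  47] [0.352 0.441 0.163] [0.346 0.424 0.142] [0.355 0.46  0.179]
scene orange [394 160  11  16 108] [0.619 0.254 0.21 ] [0.601 0.25  0.19 ] [0.632 0.262 0.226]
scene orange [186 235  16   6  38] [ 0.419 -0.295  0.055] [ 0.4   -0.306  0.052] [ 0.426 -0.272  0.06 ]
scene blue [ 442   17   91   63 2508] [0.071 1.289 0.363] [-0.107  1.221  0.244] [0.245 1.357 0.464]
scene blue [461  18  14   3  21] [-0.022  1.252  0.482] [-0.052  1.24   0.478] [0.008 1.268 0.486]
scene blue [84 25  5  4 19] [-0.582 -0.345  0.501] [-0.587 -0.352  0.494] [-0.575 -0.337  0.507]
scene blue [  8 164  11   6  21] [-0.675 -0.773 -0.043] [-0.684 -0.79  -0.055] [-0.664 -0.755 -0.031]
scene blue [ 10 171   8   9  17] [-0.674 -0.781 -0.081] [-0.677 -0.798 -0.103] [-0.668 -0.775 -0.063]
scene blue [  3 176   7  12  23] [-0.675 -0.82  -0.103] [-0.682 -0.837 -0.129] [-0.666 -0.806 -0.077]
scene blue [344 176  10  19 118] [0.626 0.07  0.208] [0.608 0.068 0.189] [0.64  0.078 0.228]
scene blue [  2 196   8   8  17] [-0.677 -0.851 -0.19 ] [-0.687 -0.859 -0.203] [-0.67  -0.838 -0.172]
scene gr
[... 2296 characters left out ...]
 green [357 185   9   9  23] [ 0.675 -0.171  0.013] [ 0.659 -0.178  0.009] [ 0.685 -0.155  0.065]
top green [ 466  258  126  102 6694] [ 0.336 -0.597  0.131] [ 0.233 -0.728  0.125] [ 0.44  -0.47   0.135]
top green [493 278  16   9  26] [ 0.404 -0.545  0.093] [ 0.393 -0.561  0.062] [ 0.414 -0.523  0.101]
top green [474 328   9  14  38] [ 0.263 -0.485  0.065] [ 0.24  -0.496  0.008] [ 0.279 -0.476  0.094]
top green [477 343   9   9  23] [ 0.225 -0.504  0.026] [ 0.214 -0.512  0.005] [ 0.237 -0.499  0.059]
top red [  35  169   73  100 3930] [0.543 0.63  0.129] [0.43  0.549 0.124] [0.664 0.725 0.134]
top red [524 259   9   9  44] [ 0.459 -0.626  0.085] [ 0.449 -0.637  0.078] [ 0.467 -0.614  0.089]
```

View pics/scene0z.png

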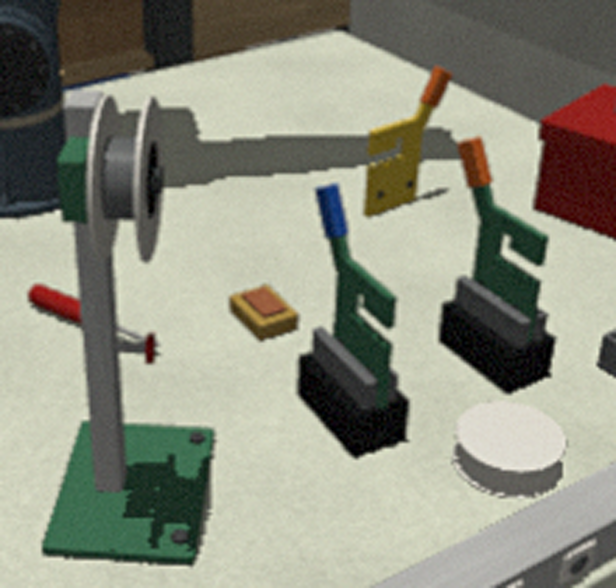

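View pics/top0z.png

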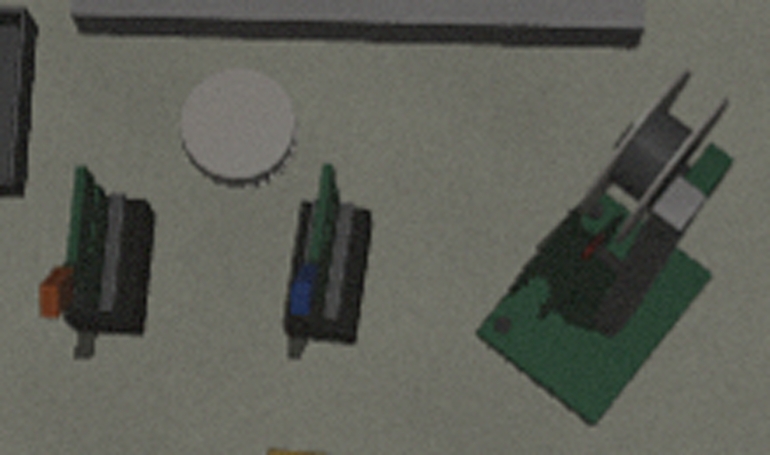

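```bash
python3 - <<'E'
from h import *
for n in ["scene","top"]:
    f=pickle.load(open(n+".pkl","rb")); P=cloud(f); hsv=cv2.cvtColor(f["color"],cv2.COLOR_BGR2HSV)
    print(n,"cam",np.linalg.inv(f["extrinsics"])[:3,3])
    g=cv2.inRange(hsv,(60,50,20),(90,255,255))>0
    b=lambda m,x0,x1,y0,y1,z0,z1:P[m&(P[...,0]>x0)&(P[...,0]<x1)&(P[...,1]>y0)&(P[...,1]<y1)&(P[...,2]>z0)&(P[...,2]<z1)]
    # foot of stand
    q=b(g,.5,.85,-.35,0,.006,.018)
    print("foot",len(q),cv2.minAreaRect(q[:,:2].astype(np.float32)))
    for nm,y0,y1 in (("a",.2,.3),("sp",.03,.1)):
        q=b(g,.6,.75,y0,y1,.1,.172); c=np.median(q,0)
        for _ in range(3):
            d=q-q.mean(0); s=np.linalg.svd(d,full_matrices=False)[2]; k=abs(d@s[2])<.003; q=q[k]
        print(nm,len(q),q.mean(0),"normal",s[2],"yaw of face deg",np.degrees(np.arctan2(-s[2][0],s[2][1])),"x",np.percentile(q[:,0],[1,99]),"z",np.percentile(q[:,2],[1,99]))
    # post: everything not green z .1-.25 near stand
    A=np.ones_like(g)
    for z0,z1 in ((.05,.13),(.148,.175),(.2,.26),(.36,.4)):
        q=b(A,.55,.8,-.3,-.05,z0,z1); print("post",z0,len(q), cv2.minAreaRect(q[:,:2].astype(np.float32)) if len(q)>4 else "",np.median(q,0) if len(q) else "")
    red=cv2.inRange(hsv,(0,120,30),(6,255,255))>0
    red|=cv2.inRange(hsv,(174,120,30),(180,255,255))>0
    v,u=np.where(red&(P[...,2]>.12)&(P[...,0]>.55)&(P[...,0]<.8)&(P[...,1]>-.3)&(P[...,1]<-.05))
    print("red",np.c_[u,v].mean(0) if len(u) else "",len(u)); 
    for a,c in zip(u,v): print(a,c,np.round(P[c,a],3))
E
```

```text
scene cam [ 1.3427385  -0.49110681  0.69343219]
foot 2106 ((0.657236635684967, -0.16048163175582886), (0.12885411083698273, 0.17061001062393188), 52.393348693847656)
a 413 [0.67635084 0.25254267 0.1377862 ] normal [ 0.02954496  0.99955284 -0.00460494] yaw of face deg -1.6930659927668674 x [0.6312879  0.71931092] z [0.10048052 0.1713864 ]
sp 399 [0.68355759 0.06606628 0.13827187] normal [ 1.02876059e-01  9.94693998e-01 -6.05293922e-04] yaw of face deg -5.9048120523870296 x [0.63915195 0.72672003] z [0.10086541 0.1717091 ]
post 0.05 320 ((0.6528904438018799, -0.17322644591331482), (0.019738556817173958, 0.03762320429086685), 13.135746002197266) [ 0.65480889 -0.18145912  0.0914171 ]
post 0.148 200 ((0.6544792056083679, -0.16328132152557373), (0.056259725242853165, 0.031210148707032204), 53.22139358520508) [ 0.658      -0.17292153  0.16390637]
post 0.2 281 ((0.652778148651123, -0.17380893230438232), (0.019314996898174286, 0.03636005520820618), 10.391156196594238) [ 0.65469776 -0.18211031  0.22857443]
post 0.36 496 ((0.6818135976791382, -0.17832860350608826), (0.06587307155132294, 0.10313
[... 1458 characters left out ...]
]
post 0.148 81 ((0.6470889449119568, -0.16464780271053314), (0.05557171255350113, 0.027850335463881493), 52.43397521972656) [ 0.65381083 -0.15701856  0.16500689]
post 0.2 62 ((0.6301636099815369, -0.17983268201351166), (0.01836048997938633, 0.03551375865936279), 10.511280059814453) [ 0.62800596 -0.17095938  0.2304727 ]
post 0.36 382 ((0.6759717464447021, -0.17985402047634125), (0.06518737226724625, 0.1010860800743103), 53.10006332397461) [ 0.65675064 -0.17310913  0.37866511]
red [358.         180.83333333] 6
358 180 [ 0.663 -0.143  0.17 ]
359 180 [ 0.662 -0.145  0.172]
357 181 [ 0.66  -0.14   0.168]
358 181 [ 0.66  -0.143  0.171]
359 181 [ 0.66  -0.146  0.17 ]
357 182 [ 0.658 -0.14   0.168]
```

```bash
python3 - <<'E'
from h import *
from bench import bot
s=bot.observe();f=bot.grab_frame("wrist"); print(f["tool_from_camera"],f["fx"],f["cx"],f["cy"],f["dist"]); print(toolT(s))
cv2.imwrite("pics/w0.png",f["color"]); print(np.percentile(f["range_z"],[0,5,50,95]))
for n in ["scene","top"]:
    f=pickle.load(open(n+".pkl","rb")); P=cloud(f)
    m=(P[...,2]>.372)&(P[...,2]<.40)&(P[...,0]>.55)&(P[...,0]<.8)&(P[...,1]>-.3)&(P[...,1]<-.05)
    hsv=cv2.cvtColor(f["color"],cv2.COLOR_BGR2HSV)
    c,s_=np.array([.793,-.609]),np.array([.609,.793])
    k,l,st,ce=cv2.connectedComponentsWithStats(m.astype(np.uint8))
    for i in range(1,k):
        if st[i,4]>8:
            q=P[l==i]; print(n,st[i],"x",np.percentile(q[:,:2]@c,[2,50,98]),"y",np.percentile(q[:,:2]@s_,[2,50,98]),np.median(q[:,2]))
E
```

```text
[[ 3.81481792e-05  3.05080209e-01 -9.52326658e-01 -1.43000921e-01]
 [ 1.62899629e-03  9.52325377e-01  3.05079864e-01  7.92216668e-02]
 [ 9.99998672e-01 -1.56297484e-03 -4.60645051e-04  1.64539778e-03]
 [ 0.00000000e+00  0.00000000e+00  0.00000000e+00  1.00000000e+00]] 280.67837218295284 322.2337753478998 200.39639558585813 [-0.0449155  0.         0.         0.         0.       ]
[[-4.98492239e-04 -9.22304409e-01  3.86463876e-01  2.02752999e-01]
 [-1.16866257e-03  3.86464198e-01  9.22303669e-01  4.83870467e-01]
 [-9.99999193e-01  8.11535315e-06 -1.27051205e-03  2.30747658e-01]
 [ 0.00000000e+00  0.00000000e+00  0.00000000e+00  1.00000000e+00]]
[0.         0.0726992  0.36990835 0.72879102]
scene [253 142  19  23 200] x [0.60484664 0.63128674 0.68696415] y [0.24199529 0.26327732 0.27416337] 0.38051536922854307
scene [279 144   8  21  81] x [0.61158897 0.66039546 0.68829376] y [0.30317652 0.30565701 0.30624296] 0.38163155602411986
top [362 132  23  28  64] x [0.60735564 0.64183381 0.68374356] y [0.29791687 0.29907412 0.30115483] 0.38383061684835995
top [373 140  23  29  62] x [0.60516034 0.64197172 0.68508433] y [0.26615692 0.26751648 0.26938974] 0.3843021332090155
top [376 161  16  16 145] x [0.60098355 0.61499777 0.63048664] y [0.2365627  0.24805771 0.25939362] 0.3793946114866811
```

View pics/w0.png

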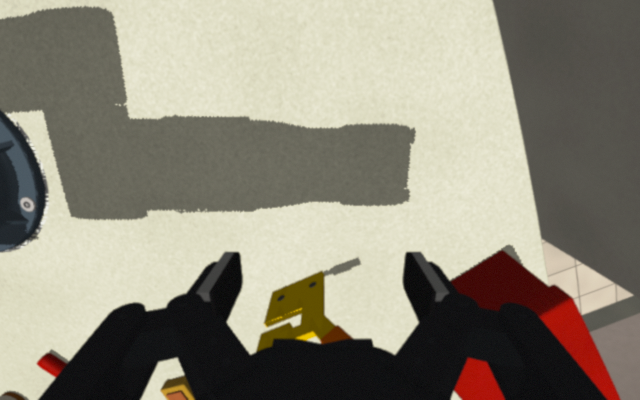

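Call:
jog_arm --increments '[{"linear": [-1.5,0,0],"rot": [-0.12,0,0],"fingers": 0},{"linear": [-1.5,0,0],"rot": [-0.12,0,0],"fingers": 0},{"linear": [-1.5,0,0],"rot": [-0.12,0,0],"fingers": 0},{"linear": [-1.5,0,0],"rot": [-0.12,0,0],"fingers": 0},{"linear": [-1.5,0,0],"rot": [-0.12,0,0],"fingers": 0},{"linear": [-1.5,0,0],"rot": [-0.12,0,0],"fingers": 0},{"linear": [-1.5,0,0],"rot": [-0.12,0,0],"fingers": 0},{"linear": [-1.5,0,0],"rot": [-0.12,0,0],"fingers": 0}]'

```text
time: 0.82
position: [0.2018, 0.4815, 0.3502]
tcp_rot: [2.15, 1.558, -1.965]
wrist_force: [0.1, 0.1, 0.6]
gripper_width: 0.0849
```

Call:
jog_arm --increments '[{"linear": [0,0,0],"rot": [-0.125,0,0],"fingers": 0},{"linear": [0,0,0],"rot": [-0.125,0,0],"fingers": 0},{"linear": [0,0,0],"rot": [-0.125,0,0],"fingers": 0},{"linear": [0,0,0],"rot": [-0.125,0,0],"fingers": 0},{"linear": [0,0,0],"rot": [-0.125,0,0],"fingers": 0},{"linear": [0,0,0],"rot": [-0.125,0,0],"fingers": 0},{"linear": [0,0,0],"rot": [-0.125,0,0],"fingers": 0},{"linear": [0,0,0],"rot": [-0.125,0,0],"fingers": 0}]'

```text
time: 1.48
position: [0.2021, 0.4822, 0.3525]
tcp_rot: [1.148, 1.56, -1.967]
wrist_force: [-0.5, -0.2, 0.3]
gripper_width: 0.0855
```

Call:
jog_arm --increments '[{"linear": [0,0,0],"rot": [-0.125,0,0],"fingers": 0},{"linear": [0,0,0],"rot": [-0.125,0,0],"fingers": 0},{"linear": [0,0,0],"rot": [-0.125,0,0],"fingers": 0},{"linear": [0,0,0],"rot": [-0.125,0,0],"fingers": 0},{"linear": [0,0,0],"rot": [-0.125,0,0],"fingers": 0},{"linear": [0,0,0],"rot": [-0.125,0,0],"fingers": 0},{"linear": [0,0,0],"rot": [-0.125,0,0],"fingers": 0},{"linear": [0,0,0],"rot": [-0.125,0,0],"fingers": 0}]'

```text
time: 2.15
position: [0.2017, 0.4815, 0.3503]
tcp_rot: [0.147, 1.555, -1.968]
wrist_force: [0.3, 0.1, 0.0]
gripper_width: 0.0858
```

```bash
cat >> h.py <<'E'
def Rplate(yaw):  # tool orientation for plate with yaw: x=(.5,0,-.866), z=-plate y
    Rz=Rn.from_euler('z',yaw).as_matrix()
    x=np.array([.5,0,-.8660254]);z=np.array([0,-1.,0]);y=np.cross(z,x)
    return Rz@np.stack([x,y,z],1)
def plan(s,R,p,n=None):
    T=toolT(s); d=T[:3,:3].T@(np.asarray(p)-T[:3,3])*100; w=Rn.from_matrix(T[:3,:3].T@R).as_rotvec()
    print("lin cm",np.round(d,2),"rot",np.round(w,3),"norm",np.linalg.norm(d).round(2),np.linalg.norm(w).round(3))
    if n: print("per row",n,np.round(d/n,2),np.round(w/n,3))
E
python3 - <<'E'
from h import *
from bench import bot
s=bot.observe();print(s["joint_positions"],toolT(s).round(3))
R=Rplate(np.radians(-1.8)); g=np.array([.615,.257,.205]); off=.0187
p=g+R[:,0]*(off-.10); print(p)
plan(s,R,p,16)
E
```

```text
[ 1.17399944e+00  2.37372951e-01  2.86346137e-01  1.63567316e+00
  4.35660361e-06 -1.42341705e+00] [[-0.006  0.856 -0.518  0.202]
 [-0.015 -0.518 -0.855  0.481]
 [-1.     0.002  0.016  0.35 ]
 [ 0.     0.     0.     1.   ]]
[0.57437006 0.25827685 0.27540787]
lin cm [ 7.58 43.42 -0.32] rot [-0.497  0.15   0.514] norm 44.08 0.73
per row 16 [ 0.47  2.71 -0.02] [-0.031  0.009  0.032]
```

Call:
jog_arm --increments '[{"linear": [0,3,0],"rot": [-0.04,0.01,0.04],"fingers": 0},{"linear": [0,3,0],"rot": [-0.04,0.01,0.04],"fingers": 0},{"linear": [0,3,0],"rot": [-0.04,0.01,0.04],"fingers": 0},{"linear": [0.3,3,0],"rot": [-0.04,0.01,0.04],"fingers": 0},{"linear": [0.6,3,0],"rot": [-0.04,0.01,0.04],"fingers": 0},{"linear": [0.8,3,0],"rot": [-0.04,0.01,0.04],"fingers": 0},{"linear": [0.8,3,0],"rot": [-0.04,0.01,0.04],"fingers": 0},{"linear": [0.8,3,0],"rot": [-0.04,0.01,0.04],"fingers": 0}]'

```text
time: 2.82
position: [0.4316, 0.3873, 0.351]
tcp_rot: [1.576, 1.236, -0.183]
wrist_force: [0.6, -0.2, -0.5]
gripper_width: 0.0855
```

```bash
python3 - <<'E'
from h import *
from bench import bot
s=bot.observe();print(s["joint_positions"],toolT(s).round(3))
R=Rplate(np.radians(-1.8)); g=np.array([.615,.257,.205]); off=.0187
p=g+R[:,0]*(off-.10); print(p)
plan(s,R,p,7)
E
```

```text
[ 0.88412173  0.18431267  0.17120324  1.39123805 -0.29174584 -2.0937807 ] [[ 0.323  0.928 -0.187  0.432]
 [-0.06  -0.177 -0.982  0.387]
 [-0.945  0.328 -0.002  0.351]
 [ 0.     0.     0.     1.   ]]
[0.57437006 0.25827685 0.27540787]
lin cm [12.52 13.05 10.02] rot [-0.143  0.064  0.188] norm 20.67 0.245
per row 7 [1.79 1.86 1.43] [-0.02   0.009  0.027]
```

Call:
jog_arm --increments '[{"linear": [1,2,1.5],"rot": [-0.02,0.01,0.03],"fingers": 0},{"linear": [1,2,1.5],"rot": [-0.02,0.01,0.03],"fingers": 0},{"linear": [1,2,1.5],"rot": [-0.02,0.01,0.03],"fingers": 0},{"linear": [2,2,1.5],"rot": [-0.02,0.01,0.03],"fingers": 0},{"linear": [2,2,1.5],"rot": [-0.02,0.01,0.03],"fingers": 0},{"linear": [2,2,1.5],"rot": [-0.02,0.01,0.03],"fingers": 0},{"linear": [1,1,1],"rot": [-0.02,0,0],"fingers": 0},{"linear": [0,0,0],"rot": [0,0,0],"fingers": 0}]'

```text
time: 3.48
position: [0.588, 0.2605, 0.3093]
tcp_rot: [1.551, 1.045, -0.046]
wrist_force: [0.4, -0.3, -0.4]
gripper_width: 0.0853
```

```bash
python3 - <<'E'
from h import *
from bench import bot
s=bot.observe();print(s["joint_positions"],toolT(s).round(3))
f=bot.grab_frame("wrist");pickle.dump((s,f),open("w1.pkl","wb"));cv2.imwrite("pics/w1.png",f["color"])
P=cloud(f,toolT(s)@f["tool_from_camera"]); hsv=cv2.cvtColor(f["color"],cv2.COLOR_BGR2HSV)
for nm,lo,hi in [("orange",(5,160,60),(14,255,255)),("green",(60,50,20),(90,255,255))]:
        m=cv2.inRange(hsv,lo,hi)
        k,l,st,ce=cv2.connectedComponentsWithStats(m)
        for i in range(1,k):
            if st[i,4]>60:
                q=P[l==i]; print(nm,st[i],np.round(np.nanmedian(q,0),3),np.round(np.nanpercentile(q,3,axis=0),3),np.round(np.nanpercentile(q,97,axis=0),3))
E
```

```text
[ 0.55243124  0.10194423 -0.12489717  0.8969857  -0.28679286 -2.62855842] [[ 0.501  0.865 -0.029  0.588]
 [-0.023 -0.02  -1.     0.26 ]
 [-0.865  0.502  0.01   0.309]
 [ 0.     0.     0.     1.   ]]
orange [315 212  18  45 638] [0.607 0.26  0.223] [0.59  0.254 0.193] [0.63  0.267 0.23 ]
green [ 447  136   48   85 2634] [0.676 0.073 0.144] [0.636 0.065 0.081] [0.72  0.078 0.174]
green [319 143   9  68 521] [0.677 0.258 0.17 ] [0.64  0.253 0.05 ] [0.716 0.262 0.174]
green [ 519  156   90  117 5342] [ 0.66  -0.152  0.013] [ 0.569 -0.229  0.01 ] [ 0.734 -0.097  0.014]
```

View pics/w1.png

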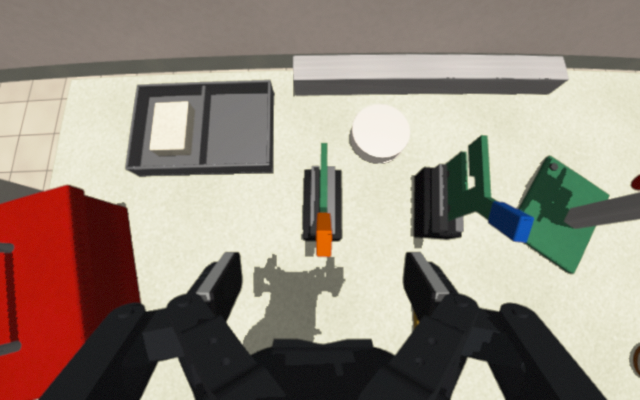

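```bash
python3 - <<'E'
from h import *
s,f=pickle.load(open("w1.pkl","rb"))
T=toolT(s)@f["tool_from_camera"];P=cloud(f,T); hsv=cv2.cvtColor(f["color"],cv2.COLOR_BGR2HSV)
g=cv2.inRange(hsv,(60,50,20),(90,255,255));k,l,st,ce=cv2.connectedComponentsWithStats(g)
i=[i for i in range(1,k) if abs(ce[i][0]-323)<8 and st[i,4]>300][0]
q=P[l==i]; q=q[q[:,2]>.168]
# per-row centers
v,u=np.where(l==i); 
rows=np.array([P[v[v==r][0],u[v==r]].mean(0) for r in np.unique(v)]); rows=rows[rows[:,2]>.165]
c=np.polyfit(rows[:,0],rows[:,1],1); print("top edge yaw deg",np.degrees(np.arctan(c[0])),"y at .612,.67",np.polyval(c,[.612,.67]),"x range",rows[:,0].min(),rows[:,0].max(),"z",np.median(q[:,2]))
o=cv2.inRange(hsv,(5,160,60),(14,255,255))
v,u=np.where(o>0); k=abs(u-323)<12; v,u=v[k],u[k]
k=P[v,u][:,2]>.18; v,u=v[k],u[k]
for r in np.unique(v)[::3]:
    a=u[v==r]; print(r,a.min(),a.max(),P[r,a].mean(0).round(4),f["color"][r,int(a.mean())])
E
```

```text
top edge yaw deg -1.429042160575274 y at .612,.67 [0.25862023 0.25717332] x range 0.6871438312949865 0.7173582409490548 z 0.170552513256094
213 318 327 [0.6318 0.2598 0.1929] [ 11  74 147]
216 317 329 [0.6276 0.2595 0.2   ] [  0  71 159]
219 317 329 [0.6235 0.2593 0.207 ] [  0  71 158]
222 317 330 [0.6196 0.2594 0.214 ] [  0  72 159]
225 317 330 [0.616  0.2596 0.2201] [  0  71 159]
228 317 330 [0.6126 0.2598 0.226 ] [  0  70 161]
231 316 331 [0.6096 0.2599 0.2298] [  0 101 225]
234 316 331 [0.607  0.26   0.2293] [  0 104 227]
237 316 331 [0.6046 0.2601 0.2281] [  0 103 227]
240 316 331 [0.6021 0.2601 0.2265] [  0 101 227]
243 316 330 [0.5996 0.2606 0.2252] [  0 102 226]
246 316 330 [0.5971 0.2606 0.2236] [  0 101 226]
249 317 330 [0.5945 0.2603 0.2225] [  0 102 226]
252 317 330 [0.592  0.2603 0.2208] [  0 101 225]
255 317 330 [0.5894 0.2604 0.2192] [ 24 108 222]
```

```bash
python3 - <<'E'
from h import *
from bench import bot
s=bot.observe()
R=Rplate(np.radians(-1.6)); g=np.array([.612,.2594,.2045]); off=.0187
plan(s,R,g+R[:,0]*(off-.03));plan(s,R,g+R[:,0]*off,8)
E
```

```text
lin cm [ 9.2  -3.1   0.01] rot [ 0.003  0.009 -0.001] norm 9.7 0.01
lin cm [12.19 -3.1  -0.02] rot [ 0.003  0.009 -0.001] norm 12.58 0.01
per row 8 [ 1.52 -0.39 -0.  ] [ 0.     0.001 -0.   ]
```

Call:
jog_arm --increments '[{"linear": [1,-0.8,0],"rot": [0.003,0.005,0],"fingers": 0},{"linear": [1.5,-0.8,0],"rot": [0,0.004,0],"fingers": 0},{"linear": [1.5,-0.8,0],"rot": [0,0,0],"fingers": 0},{"linear": [1.5,-0.7,0],"rot": [0,0,0],"fingers": 0},{"linear": [1.5,0,0],"rot": [0,0,0],"fingers": 0},{"linear": [1.5,0,0],"rot": [0,0,0],"fingers": 0},{"linear": [0,0,0],"rot": [0,0,0],"fingers": 0}]'

```text
time: 4.12
position: [0.6, 0.2656, 0.2195]
tcp_rot: [1.582, 1.046, -0.019]
wrist_force: [-0.9, -0.5, -1.5]
gripper_width: 0.0857
```

```bash
python3 - <<'E'
from h import *
from bench import bot
s=bot.observe()
R=Rplate(np.radians(-1.6)); g=np.array([.612,.2594,.2045]); off=.0187
plan(s,R,g+R[:,0]*off,5)
f=bot.grab_frame("wrist");cv2.imwrite("pics/w2.png",f["color"])
P=cloud(f,toolT(s)@f["tool_from_camera"]); hsv=cv2.cvtColor(f["color"],cv2.COLOR_BGR2HSV)
m=cv2.inRange(hsv,(5,160,60),(14,255,255))>0
v,u=np.where(m); 
for r in np.unique(v)[::6]:
    a=u[v==r]; print(r,a.min(),a.max(),P[r,a].mean(0).round(4),f["color"][r,int(a.mean())])
E
```

```text
lin cm [3.78 0.3  0.6 ] rot [-0.003 -0.005 -0.001] norm 3.84 0.005
per row 5 [0.76 0.06 0.12] [-0.001 -0.001 -0.   ]
191 11 11 [0.671  0.5851 0.1229] [ 5 15 70]
211 324 343 [nan nan nan] [  0  69 154]
217 324 344 [0.6228 0.2596 0.2083] [  0  70 155]
223 324 346 [0.6178 0.2595 0.217 ] [  0  69 155]
229 324 347 [0.6133 0.2597 0.2246] [  0  69 157]
235 324 348 [0.6094 0.2598 0.2303] [  0 102 226]
241 323 349 [0.6072 0.2593 0.2159] [  0 100 223]
247 324 347 [0.6032 0.2602 0.2272] [  0 100 224]
253 324 347 [0.6    0.2602 0.2253] [  0 100 223]
259 324 347 [0.5968 0.2603 0.2236] [  0 100 222]
265 324 347 [0.5935 0.2603 0.2219] [  0 100 222]
271 324 346 [0.5902 0.2606 0.2199] [  0  98 221]
330 54 54 [0.5292 0.5537 0.0811] [ 1 10 61]
362 465 484 [0.4816 0.1032 0.0507] [ 61 112 198]
368 463 485 [0.4705 0.098  0.0368] [ 60 111 197]
374 460 485 [0.4638 0.0999 0.0357] [ 58 111 196]
```

View pics/w2.png

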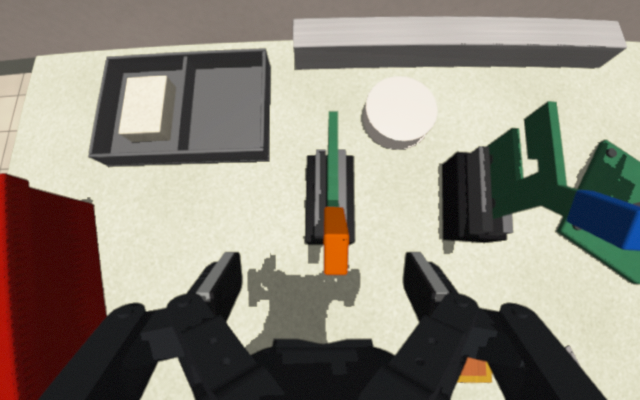

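Call:
jog_arm --increments '[{"linear": [0,0.15,0.3],"rot": [-0.003,-0.005,0],"fingers": 0},{"linear": [0.8,0.15,0.3],"rot": [0,0,0],"fingers": 0},{"linear": [1.2,0,0],"rot": [0,0,0],"fingers": 0},{"linear": [1.2,0,0],"rot": [0,0,0],"fingers": 0},{"linear": [0.6,0,0],"rot": [0,0,0],"fingers": 0},{"linear": [0,0,0],"rot": [0,0,0],"fingers": 0}]'

```text
time: 4.67
position: [0.6237, 0.2614, 0.1925]
tcp_rot: [1.578, 1.04, -0.02]
wrist_force: [0.0, -0.4, -1.1]
gripper_width: 0.085
```

```bash
python3 - <<'E'
from h import *
from bench import bot
s=bot.observe()
R=Rplate(np.radians(-1.6)); g=np.array([.612,.2597,.2045]); off=.0187
plan(s,R,g+R[:,0]*off,5)
f=bot.grab_frame("wrist");cv2.imwrite("pics/w3.png",f["color"])
E
```

```text
lin cm [ 0.24 -0.41  0.2 ] rot [-0.001 -0.004 -0.007] norm 0.51 0.008
per row 5 [ 0.05 -0.08  0.04] [-0.    -0.001 -0.001]
```

View pics/w3.png

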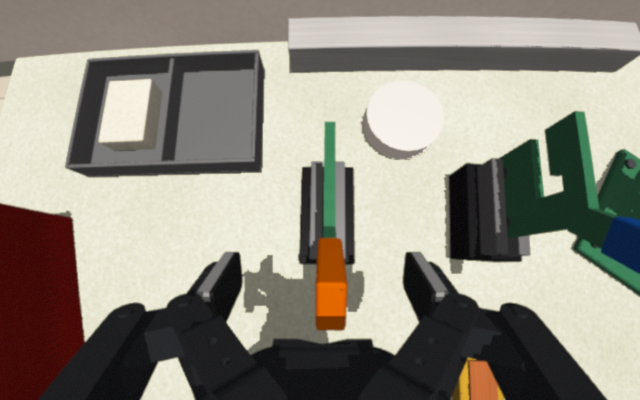

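Call:
jog_arm --increments '[{"linear": [0.3,-0.4,0.25],"rot": [0,-0.004,-0.006],"fingers": 0},{"linear": [0,0,0],"rot": [0,0,0],"fingers": 0},{"linear": [0,0,0],"rot": [0,0,0],"fingers": 0}]'

```text
time: 4.97
position: [0.6214, 0.2586, 0.1885]
tcp_rot: [1.571, 1.046, -0.029]
wrist_force: [0.1, 0.2, -0.6]
gripper_width: 0.0852
```

```bash
python3 - <<'E'
from h import *
from bench import bot
s=bot.observe()
R=Rplate(np.radians(-1.6)); g=np.array([.612,.2597,.2045]); off=.0187
plan(s,R,g+R[:,0]*off,5)
f=bot.grab_frame("wrist");cv2.imwrite("pics/w4.png",f["color"][200:,160:480])
E
```

```text
lin cm [ 0.01 -0.02 -0.08] rot [-0.001  0.    -0.001] norm 0.08 0.002
per row 5 [ 0.   -0.   -0.02] [-0.  0. -0.]
```

View pics/w4.png

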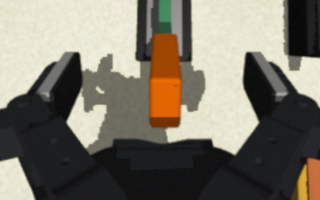

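Call:
jog_arm --increments '[{"linear": [0,0,0],"rot": [0,0,0],"fingers": 255},{"linear": [0,0,0],"rot": [0,0,0],"fingers": 255},{"linear": [0,0,0],"rot": [0,0,0],"fingers": 255},{"linear": [0,0,0],"rot": [0,0,0],"fingers": 255},{"linear": [0,0,0],"rot": [0,0,0],"fingers": 255},{"linear": [0,0,0],"rot": [0,0,0],"fingers": 255},{"linear": [0,0,0],"rot": [0,0,0],"fingers": 255},{"linear": [0,0,0],"rot": [0,0,0],"fingers": 255}]' --force 70

```text
time: 5.68
position: [0.6213, 0.2587, 0.19]
tcp_rot: [1.572, 1.044, -0.028]
wrist_force: [0.4, -0.5, 0.6]
gripper_width: 0.0133
```

```bash
python3 - <<'E'
from h import *
from bench import bot
s=bot.observe();print(s)
R=toolT(s)[:3,:3]; print("world up in tool",R.T@[0,0,1])
E
```

```text
{'time': 5.6833, 'joint_positions': array([ 0.51273406,  0.20791384, -0.31370526,  0.58677031, -0.26162664,
       -2.66164425]), 'joint_vel': array([-0.00086291, -0.00028317,  0.00127893,  0.00164718, -0.0015873 ,
        0.00249046]), 'joint_efforts': array([ 1.35628846e-01, -5.35465014e+01,  3.67215550e+01, -5.06618857e+00,
       -8.60977136e-01, -1.38994175e-02]), 'position': array([0.62132212, 0.25871076, 0.18998873]), 'tcp_rot': array([ 1.57208154,  1.0442057 , -0.02785343]), 'wrist_force': array([ 0.41627931, -0.54877043,  0.6059785 ]), 'ft_torque': array([ 0.02560376,  0.46577286, -0.05286355]), 'gripper_width': 0.01333457670201189}
world up in tool [-8.64525607e-01  5.02588359e-01 -6.45933945e-04]
```

Call:
jog_arm --increments '[{"linear": [-0.5,0.29,0],"rot": [0,0,0],"fingers": 255},{"linear": [-0.87,0.5,0],"rot": [0,0,0],"fingers": 255},{"linear": [-0.87,0.5,0],"rot": [0,0,0],"fingers": 255},{"linear": [-0.87,0.5,0],"rot": [0,0,0],"fingers": 255},{"linear": [-1.3,0.75,0],"rot": [0,0,0],"fingers": 255},{"linear": [-1.3,0.75,0],"rot": [0,0,0],"fingers": 255},{"linear": [-1.3,0.75,0],"rot": [0,0,0],"fingers": 255},{"linear": [0,0,0],"rot": [0,0,0],"fingers": 255}]'

```text
time: 6.35
position: [0.6184, 0.2581, 0.2717]
tcp_rot: [1.566, 1.053, -0.031]
wrist_force: [0.7, 0.5, -1.0]
gripper_width: 0.0132
```

```bash
cat > look.py <<'E'
import sys
from h import *
from bench import bot
tag=sys.argv[1]
for n in sys.argv[2:]:
    s=bot.observe();f=bot.grab_frame(n);pickle.dump((s,f),open(f"{tag}_{n}.pkl","wb"));cv2.imwrite(f"pics/{tag}_{n}.png",f["color"])
s=bot.observe();print(s["joint_positions"].round(3),s["position"],s["wrist_force"],s["gripper_width"],s["tcp_rot"])
E
python3 look.py a scene wrist; python3 - <<'E'
from h import *
from bench import bot
s=bot.observe()
plan(s,Rplate(np.radians(-37.5)),[.42,.12,.28],8)
E
```

```text
[ 0.513  0.159 -0.158  0.804 -0.259 -2.662] [0.61724241 0.25749029 0.26829576] [-0.85432323 -0.9061928  -1.9819969 ] 0.013426895581502025 [ 1.56241514  1.05672137 -0.03481476]
lin cm [-10.48 -16.29  14.29] rot [ 0.546 -0.307  0.008] norm 24.07 0.627
per row 8 [-1.31 -2.04  1.79] [ 0.068 -0.038  0.001]
```

View pics/a_scene.png

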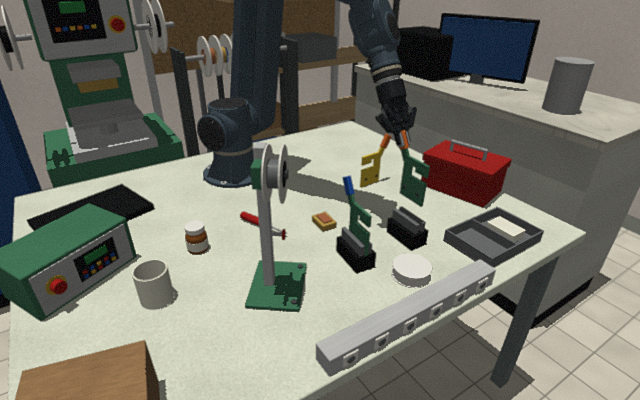

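View pics/a_wrist.png

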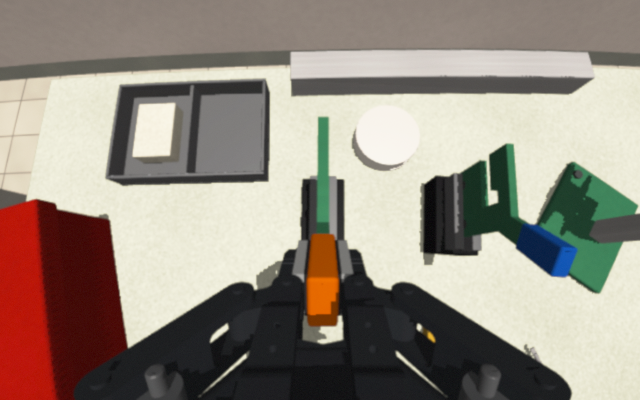

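Call:
jog_arm --increments '[{"linear": [-1.5,-2.3,0],"rot": [0,0,0],"fingers": 255},{"linear": [-1.5,-2.6,0],"rot": [0,0,0],"fingers": 255},{"linear": [-1.5,-2.6,0],"rot": [0,0,0],"fingers": 255},{"linear": [-1.5,-2.6,0],"rot": [0,0,0],"fingers": 255},{"linear": [-1.5,-2.6,0],"rot": [0,0,0],"fingers": 255},{"linear": [-1.5,-2.6,0.5],"rot": [0,0,0],"fingers": 255},{"linear": [-0.7,-1.2,1],"rot": [0,0,0],"fingers": 255},{"linear": [0,0,1.5],"rot": [0,0,0],"fingers": 255}]'

```text
time: 7.12
position: [0.4138, 0.2296, 0.2582]
tcp_rot: [1.542, 1.072, -0.053]
wrist_force: [0.1, -0.3, -0.8]
gripper_width: 0.0134
```

```bash
python3 - <<'E'
from h import *
from bench import bot
s=bot.observe();print(s["position"],s["joint_positions"].round(3))
Rg=Rn.from_euler('xyz',[1.572,1.0442,-.0279]).as_matrix();pg=np.array([.6213,.2587,.190])
st=Rg.T@(np.array([.670,.2577,.1457])-pg); print("seat in tool cm",st*100, "nominal", )
R0=Rplate(0); print("nominal",R0.T@np.array([58,0,-58.5])+[-18.7,0,0])
pin=np.array([.6555,-.1575,.160]);y=np.radians(-37.5);R=Rplate(y);c=np.array([np.cos(y),np.sin(y),0])
st=R0.T@np.array([.058,0,-.0585])+[-.0187,0,0]
for d in (.12,.09,0): print(d, pin+[0,0,.016]-c*d-R@st)
plan(s,R,pin+[0,0,.036]-c*.12-R@st,10)
E
```

```text
[0.4138268  0.22961397 0.2581745 ] [ 0.726 -0.132 -0.464  0.869 -0.343 -2.456]
seat in tool cm [ 6.27791657  1.98446416 -0.03828296] nominal
nominal [60.9624859 20.9794732  0.       ]
0.12 [ 0.52170096 -0.05483239  0.21830532]
0.09 [ 0.54550156 -0.07309523  0.21830532]
0 [ 0.61690336 -0.12788376  0.21830532]
lin cm [ 7.61  9.02 28.11] rot [ 0.554 -0.295  0.02 ] norm 30.49 0.628
per row 10 [0.76 0.9  2.81] [ 0.055 -0.03   0.002]
```

Call:
jog_arm --increments '[{"linear": [-0.2,0.2,2.5],"rot": [0.01,0,0],"fingers": 255},{"linear": [-0.2,0.2,3.2],"rot": [0.03,-0.015,0],"fingers": 255},{"linear": [0,0.2,3.2],"rot": [0.05,-0.03,0],"fingers": 255},{"linear": [0,0.3,3.2],"rot": [0.05,-0.03,0],"fingers": 255},{"linear": [0.2,0.4,3.2],"rot": [0.05,-0.03,0],"fingers": 255},{"linear": [0.4,0.6,3.2],"rot": [0.06,-0.03,0],"fingers": 255},{"linear": [0.6,1,3.2],"rot": [0.06,-0.03,0],"fingers": 255},{"linear": [0.8,1.3,3],"rot": [0.06,-0.03,0],"fingers": 255}]'

```text
time: 7.78
position: [0.4043, -0.032, 0.2569]
tcp_rot: [1.536, 1.078, -0.479]
wrist_force: [0.8, 0.7, -2.7]
gripper_width: 0.0132
```

```bash
cat > tgt.py <<'E'
import sys
from h import *
from bench import bot
s=bot.observe();print(s["position"],s["joint_positions"].round(3))
R0=Rplate(0);st=R0.T@np.array([.058,0,-.0585])+[-.0187,0,0]
pin=np.array(eval(sys.argv[4])) if len(sys.argv)>4 else np.array([.6555,-.1575,.160])
y=np.radians(-37.5);R=Rplate(y);c=np.array([np.cos(y),np.sin(y),0])
d,h,n=float(sys.argv[1]),float(sys.argv[2]),int(sys.argv[3])
plan(s,R,pin+[0,0,h]-c*d-R@st,n)
E
python3 tgt.py .12 .036 6
```

```text
[ 0.40429225 -0.03198913  0.25685246] [ 0.126 -0.293 -0.582  0.865 -0.273 -2.629]
lin cm [ 7.06  9.34 -3.06] rot [ 0.188 -0.086  0.029] norm 12.1 0.209
per row 6 [ 1.18  1.56 -0.51] [ 0.031 -0.014  0.005]
```

Call:
jog_arm --increments '[{"linear": [0.6,0.9,-0.4],"rot": [0.03,-0.014,0.005],"fingers": 255},{"linear": [1.1,1.5,-0.5],"rot": [0.03,-0.014,0.005],"fingers": 255},{"linear": [1.1,1.5,-0.5],"rot": [0.03,-0.014,0.005],"fingers": 255},{"linear": [1.1,1.5,-0.5],"rot": [0.03,-0.014,0.005],"fingers": 255},{"linear": [1.1,1.5,-0.5],"rot": [0.03,-0.014,0.005],"fingers": 255},{"linear": [0.6,0.8,-0.3],"rot": [0.02,-0.01,0.003],"fingers": 255},{"linear": [0,0,0],"rot": [0,0,0],"fingers": 255}]'

```text
time: 8.37
position: [0.4956, -0.0692, 0.2349]
tcp_rot: [1.55, 1.055, -0.683]
wrist_force: [0.6, -0.6, -1.3]
gripper_width: 0.0132
```

```bash
python3 tgt.py .12 .036 1; python3 look.py b wrist scene top
```

```text
[ 0.49556763 -0.06917503  0.23490625] [ 0.07  -0.083 -0.494  0.767 -0.344 -2.479]
lin cm [ 0.26  1.2  -2.74] rot [-0.004  0.014  0.008] norm 3.0 0.016
per row 1 [ 0.26  1.2  -2.74] [-0.004  0.014  0.008]
[ 0.07  -0.087 -0.496  0.769 -0.343 -2.481] [ 0.4937819  -0.06864018  0.23562811] [-0.50650002  0.83153417 -1.48121374] 0.013342656786131111 [ 1.55008193  1.05489809 -0.68017004]
```

View pics/b_wrist.png

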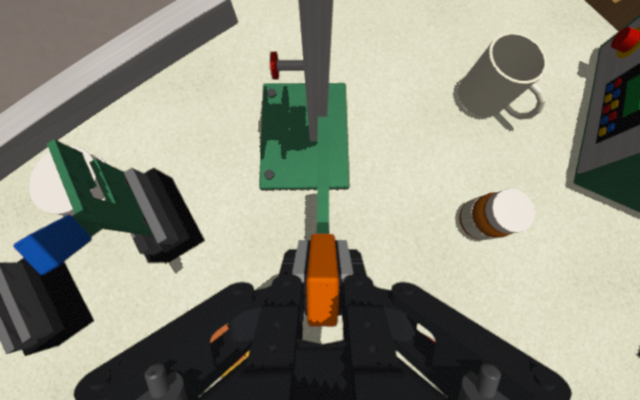

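View pics/b_scene.png

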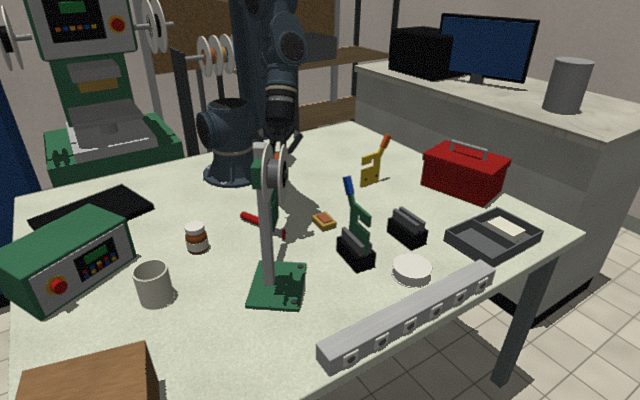

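```bash
cat > pinm.py <<'E'
import sys
from h import *
s,f=pickle.load(open(sys.argv[1],"rb"));T=toolT(s);P=cloud(f,T@f["tool_from_camera"]);hsv=cv2.cvtColor(f["color"],cv2.COLOR_BGR2HSV)
z=P[...,2]
ys=np.radians(-37.5);cx=np.array([np.cos(ys),np.sin(ys)]);cy=np.array([-cx[1],cx[0]])
red=(cv2.inRange(hsv,(0,150,40),(6,255,255))|cv2.inRange(hsv,(174,150,40),(180,255,255)))>0
near=(abs(P[...,0]-.655)<.06)&(abs(P[...,1]+.157)<.06)
q=P[red&near&(z>.12)&(z<.2)]
if len(q): print("head",len(q),"x",np.percentile(q[:,:2]@cx,[2,50,98]).round(4),"y",np.percentile(q[:,:2]@cy,[2,50,98]).round(4),"z",np.percentile(q[:,2],[2,50,98]).round(4))
# pin: low-saturation points at z .15-.175 y between post and head
Y=P[...,:2]@cy;X=P[...,:2]@cx
m=near&(z>.14)&(z<.18)&~red&(X>.58)&(X<.65)&(hsv[...,1]<60)
for lo in np.arange(.255,.292,.004):
    k=m&(Y>=lo)&(Y<lo+.004); 
    if k.sum(): print("Y",round(lo,3),k.sum(),"X",np.percentile(X[k],[5,50,95]).round(4),"z",np.percentile(z[k],[5,50,95]).round(4))
# post band
pm=near&(z>.18)&(z<.30)&(hsv[...,1]<60)
if pm.sum(): print("post",pm.sum(),"X",np.percentile(X[pm],[2,50,98]).round(4),"Y",np.percentile(Y[pm],[2,50,98]).round(4))
ft=(abs(z-.012)<.006)&(abs(P[...,0]-.655)<.16)&(abs(P[...,1]+.16)<.16)&(cv2.inRange(hsv,(60,50,20),(90,255,255))>0)
print("foot",cv2.minAreaRect(P[ft][:,:2].astype(np.float32)))
# plate edge in tool frame
g=cv2.inRange(hsv,(60,50,20),(90,255,255));Pt=cloud(f,f["tool_from_camera"])
v,u=np.where((g>0)&(abs(Pt[...,2])<.012)&(Pt[...,0]>-.02)&(Pt[...,0]<.06)&(Pt[...,1]>-.02))
rows=[]
for r in np.unique(v):
    a=u[v==r]; rows.append([r,a.min(),a.max(),*Pt[r,a].mean(0)])
rows=np.array(rows);print(rows[:: max(1,len(rows)//8)].round(4))
E
python3 pinm.py b_wrist.pkl
```

```text
head 141 x [0.6028 0.6079 0.6195] y [0.2895 0.2915 0.2937] z [0.1587 0.1697 0.1737]
Y 0.255 113 X [0.6    0.6008 0.6015] z [0.1423 0.161  0.1783]
Y 0.259 108 X [0.6    0.6009 0.6018] z [0.1425 0.1622 0.1779]
Y 0.263 34 X [0.6024 0.6122 0.6171] z [0.1592 0.1643 0.1682]
Y 0.267 47 X [0.6107 0.6129 0.617 ] z [0.1591 0.1644 0.166 ]
Y 0.271 49 X [0.611  0.6129 0.6185] z [0.1595 0.1638 0.1661]
Y 0.275 45 X [0.6107 0.6123 0.6175] z [0.1598 0.1643 0.1659]
Y 0.279 43 X [0.6108 0.6129 0.6184] z [0.1593 0.1641 0.1657]
Y 0.283 44 X [0.6105 0.6129 0.6185] z [0.16   0.1642 0.1659]
Y 0.287 28 X [0.6104 0.6128 0.619 ] z [0.1585 0.1639 0.1661]
Y 0.291 4 X [0.6032 0.614  0.6235] z [0.1555 0.1668 0.1708]
post 2025 X [0.5996 0.6008 0.6022] Y [0.2397 0.2513 0.2629]
foot ((0.6528984308242798, -0.15885689854621887), (0.12752804160118103, 0.16888916492462158), 52.98366165161133)
[[ 1.27e+02  3.23e+02  3.25e+02  5.98e-02  6.61e-02 -2.00e-04]
 [ 1.40e+02  3.18e+02  3.28e+02  5.62e-02  5.74e-02 -9.00e-04]
 [ 1.53e+02  3.18e+02  3.28e+02  5.09e-02  4.90e-02 -9.00e-04]
 [ 1.66e+02  3.18e+02  3.28e+02  4.64e-02  4.08e-02 -8.00e-04]
 [ 1.79e+02  3.18e+02  3.28e+02  4.19e-02  3.27e-02 -8.00e-04]
 [ 1.92e+02  3.18e+02  3.28e+02  3.74e-02  2.48e-02 -8.00e-04]
 [ 2.05e+02  3.17e+02  3.28e+02  3.29e-02  1.71e-02 -1.10e-03]
 [ 2.18e+02  3.17e+02  3.28e+02  2.82e-02  9.70e-03 -1.10e-03]
 [ 2.31e+02  3.17e+02  3.28e+02  1.19e-02  7.60e-03 -1.10e-03]]
```

```bash
python3 - <<'E'
from h import *
s,f=pickle.load(open("b_wrist.pkl","rb"))
Ti=np.linalg.inv(f["tool_from_camera"]);K=np.array([[f["fx"],0,f["cx"]],[0,f["fy"],f["cy"]],[0,0,1]])
def pr(p):
    c=Ti[:3,:3]@p+Ti[:3,3]; return cv2.projectPoints(np.array([[c[0],-c[1],-c[2]]]),np.zeros(3),np.zeros(3),K,f["dist"])[0].ravel()
for p in ([.0662,.0756,-.0009],[.0647,.0730,-.0009],[.0562,.0582,-.0009]): print(pr(np.array(p)))
# range profile along column 323
for r in range(108,132,2): print(r,f["range_z"][r,321:326].round(3),f["color"][r,323])
im=f["color"][40:260,230:410];cv2.imwrite("pics/b_z.png",cv2.resize(im,None,fx=2.7,fy=2.7,interpolation=cv2.INTER_CUBIC))
E
```

```text
[322.97589712 112.88168006]
[322.97174699 116.67090031]
[322.94722308 138.78485289]
108 [0.322 0.321 0.32  0.321 0.323] [68 70 71]
110 [0.327 0.326 0.326 0.327 0.327] [69 71 71]
112 [0.329 0.33  0.331 0.33  0.328] [68 70 71]
114 [0.333 0.334 0.335 0.336 0.335] [68 70 72]
116 [0.34  0.34  0.338 0.341 0.34 ] [75 93 68]
118 [0.2   0.199 0.199 0.199 0.2  ] [ 84 122  61]
120 [0.199 0.199 0.199 0.2   0.199] [ 86 124  62]
122 [0.199 0.2   0.199 0.2   0.198] [ 84 124  60]
124 [0.199 0.199 0.199 0.199 0.2  ] [ 84 123  60]
126 [0.197 0.197 0.198 0.198 0.2  ] [ 86 123  59]
128 [0.198 0.198 0.198 0.199 0.198] [ 85 124  59]
130 [0.197 0.199 0.198 0.197 0.197] [ 85 125  59]
```

View pics/b_z.png

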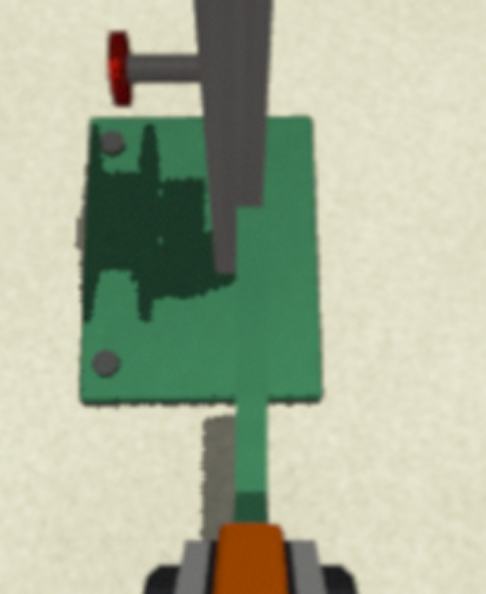

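```bash
cat > tgt.py <<'E'
import sys
from h import *
from bench import bot
s=bot.observe();print(s["position"],s["wrist_force"].round(1),s["time"])
st=np.array([.0615,.0178,-.0009])
y=np.radians(-37.5);cx=np.array([np.cos(y),np.sin(y),0]);cy=np.array([-cx[1],cx[0],0])
X,Y=(.616,.2762)
pin=X*cx+Y*cy+[0,0,.160]
yy=np.radians(-37.3);R=Rplate(yy)
T=toolT(s);sw=T[:3,:3]@st+T[:3,3]-pin
xa=T[:3,:3]@R.T@np.array([1,0,0])
print("seat rel pin mm: x",(sw@cx*1e3).round(1),"y",(sw@cy*1e3).round(1),"z",(sw[2]*1e3).round(1))
d,h,n=float(sys.argv[1]),float(sys.argv[2]),int(sys.argv[3])
plan(s,R,pin+[0,0,h]-cx*d-R@st,n)
E
python3 tgt.py .08 .016 6
```

```text
[ 0.4937819  -0.06864018  0.23562811] [-0.5  0.8 -1.5] 8.5167
seat rel pin mm: x -136.7 y -30.0 z 30.9
lin cm [ 4.07  4.14 -2.96] rot [-0.005  0.014  0.008] norm 6.52 0.017
per row 6 [ 0.68  0.69 -0.49] [-0.001  0.002  0.001]
```

Call:
jog_arm --increments '[{"linear": [0.4,0.3,-0.5],"rot": [-0.002,0.005,0.003],"fingers": 255},{"linear": [0.7,0.6,-0.7],"rot": [-0.002,0.005,0.003],"fingers": 255},{"linear": [0.7,0.7,-0.7],"rot": [-0.001,0.004,0.002],"fingers": 255},{"linear": [0.7,0.7,-0.6],"rot": [0,0,0],"fingers": 255},{"linear": [0.7,0.7,-0.4],"rot": [0,0,0],"fingers": 255},{"linear": [0.5,0.6,0],"rot": [0,0,0],"fingers": 255},{"linear": [0,0,0],"rot": [0,0,0],"fingers": 255}]'

```text
time: 9.1
position: [0.5556, -0.0749, 0.2213]
tcp_rot: [1.576, 1.044, -0.641]
wrist_force: [0.8, 0.1, -1.7]
gripper_width: 0.0129
```

```bash
python3 tgt.py .08 .016 1
```

```text
[ 0.55560756 -0.07489676  0.22127133] [ 0.8  0.1 -1.7] 9.1
seat rel pin mm: x -83.3 y 4.1 z 17.1
lin cm [0.25 0.25 0.37] rot [ 0.004 -0.005 -0.003] norm 0.51 0.007
per row 1 [0.25 0.25 0.37] [ 0.004 -0.005 -0.003]
```

Call:
jog_arm --increments '[{"linear": [0.2,0.25,0.37],"rot": [0.004,-0.005,-0.003],"fingers": 255},{"linear": [0,0,0],"rot": [0,0,0],"fingers": 255},{"linear": [0,0,0],"rot": [0,0,0],"fingers": 255}]'

```text
time: 9.35
position: [0.5559, -0.081, 0.2198]
tcp_rot: [1.568, 1.049, -0.655]
wrist_force: [0.5, 0.7, -2.0]
gripper_width: 0.013
```

```bash
python3 tgt.py .08 .016 1; python3 look.py c wrist scene; python3 pinm.py c_wrist.pkl; python3 - <<'E'
import cv2
a=cv2.imread("pics/c_scene.png")[120:260,220:340];cv2.imwrite("pics/c_sz.png",cv2.resize(a,None,fx=5,fy=4.2,interpolation=cv2.INTER_CUBIC))
E
```

```text
[ 0.55588701 -0.08100781  0.21979527] [ 0.5  0.7 -2. ] 9.35
seat rel pin mm: x -79.6 y -1.2 z 15.3
lin cm [-0.07 -0.01 -0.1 ] rot [-0.001  0.002  0.002] norm 0.13 0.003
per row 1 [-0.07 -0.01 -0.1 ] [-0.001  0.002  0.002]
[ 0.028  0.022 -0.442  0.688 -0.32  -2.53 ] [ 0.55586312 -0.08080144  0.21997211] [ 0.19371912  0.02302078 -0.93684577] 0.013615816137966488 [ 1.5683136   1.04876888 -0.65459388]
head 163 x [0.603  0.6084 0.6214] y [0.2895 0.2919 0.2945] z [0.159  0.1709 0.174 ]
Y 0.255 104 X [0.6005 0.601  0.6016] z [0.1421 0.1631 0.179 ]
Y 0.259 109 X [0.6005 0.6011 0.6025] z [0.1423 0.1627 0.1784]
Y 0.263 109 X [0.6042 0.6135 0.6243] z [0.1462 0.1646 0.1787]
Y 0.267 60 X [0.611  0.6137 0.6199] z [0.1609 0.1647 0.166 ]
Y 0.271 48 X [0.6111 0.6138 0.6199] z [0.1609 0.1646 0.1661]
Y 0.275 60 X [0.611  0.6138 0.6199] z [0.1612 0.1644 0.1661]
Y 0.279 59 X [0.6107 0.6139 0.6199] z [0.1616 0.1645 0.1658]
Y 0.283 48 X [0.6109 0.6136 0.6198] z [0.1614 0.1645 0.1661]
Y 0.287 40 X [0.6117 0.6151 0.6253] z [0.1599 0.1644 0.1661]
post 4964 X [0.5998 0.6009 0.6206] Y [0.2404 0.2527 0.2636]
foot ((0.65272456407547, -0.1584179401397705), (0.12801451981067657, 0.16724753379821777), 52.84904861450195)
[[ 1.25e+02  3.22e+02  3.22e+02  5.98e-02  6.74e-02 -1.60e-03]
 [ 1.39e+02  3.18e+02  3.28e+02  5.63e-02  5.81e-02 -9.00e-04]
 [ 1.52e+02  3.18e+02  3.28e+02  5.16e-02  4.96e-02 -9.00e-04]
 [ 1.65e+02  3.18e+02  3.28e+02  4.68e-02  4.14e-02 -9.00e-04]
 [ 1.78e+02  3.18e+02  3.28e+02  4.19e-02  3.34e-02 -9.00e-04]
 [ 1.91e+02  3.18e+02  3.28e+02  3.76e-02  2.55e-02 -7.00e-04]
 [ 2.04e+02  3.17e+02  3.28e+02  3.31e-02  1.78e-02 -1.20e-03]
 [ 2.17e+02  3.17e+02  3.29e+02  2.86e-02  1.02e-02 -8.00e-04]
 [ 2.30e+02  3.17e+02  3.28e+02  1.35e-02  7.60e-03 -1.20e-03]]
```

View pics/c_wrist.png

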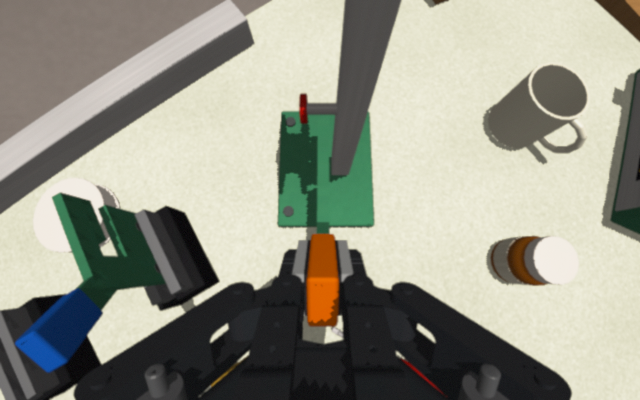

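View pics/c_sz.png

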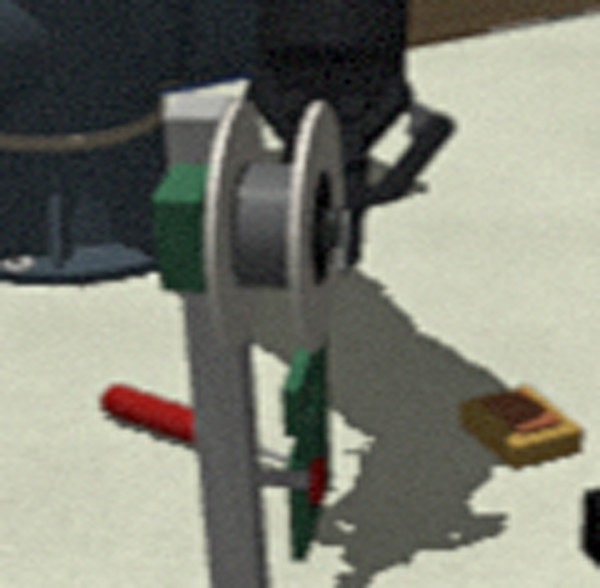

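```bash
cat > ov.py <<'E'
import sys
from h import *
tag=sys.argv[1]
s,f=pickle.load(open(tag+"_scene.pkl","rb"))
st=np.array([.0615,.0178,-.0009]);T=toolT(s);R0=Rplate(0)
E=f["extrinsics"];K=np.array([[f["fx"],0,f["cx"]],[0,f["fy"],f["cy"]],[0,0,1]])
def pr(p):
    c=E[:3,:3]@p+E[:3,3]; return cv2.projectPoints(np.array([[c[0],-c[1],-c[2]]]),np.zeros(3),np.zeros(3),K,f["dist"])[0].ravel()
pl=lambda x,y,z: T[:3,:3]@(st+R0.T@(np.array([x,y,z])/1e3))+T[:3,3]
y=np.radians(-37.5);cx=np.array([np.cos(y),np.sin(y),0]);cy=np.array([-cx[1],cx[0],0]);pin=.616*cx+.2762*cy+[0,0,.16]
a,b,c,d=220,120,340,260;fx,fy=5,4.2
im=cv2.resize(f["color"][b:d,a:c],None,fx=fx,fy=fy,interpolation=cv2.INTER_CUBIC)
D=lambda p,col:cv2.circle(im,tuple(np.int32(((pr(p)-[a,b]+.5)*[fx,fy])).tolist()),2,col,-1)
for yy in(-4,4):
    for q in((50,25),(50,-7),(50,-25),(50,-95),(-8,-7+0),(-8,-25)): D(pl(q[0],yy,q[1]),(0,255,255))
for yy in(-13,0,13):
    D(pin+cy*yy/1e3+[0,0,.005],(255,0,255));D(pin+cy*yy/1e3-[0,0,.005],(255,0,255))
cv2.imwrite(f"pics/{tag}_ov.png",im)
E
python3 ov.py c
```

```text
(no output)
```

View pics/c_ov.png

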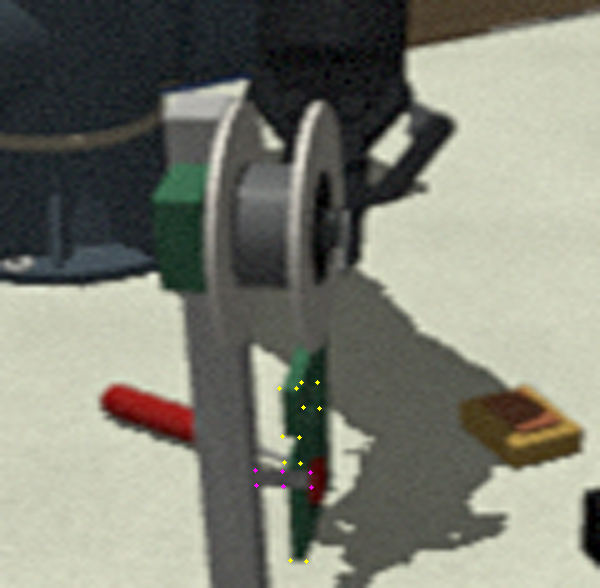

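Call:
jog_arm --increments '[{"linear": [0.2,0.5,-0.1],"rot": [-0.001,0.002,0.002],"fingers": 255},{"linear": [0.4,0.7,0],"rot": [0,0,0],"fingers": 255},{"linear": [0.4,0.7,0],"rot": [0,0,0],"fingers": 255},{"linear": [0.25,0.45,0],"rot": [0,0,0],"fingers": 255},{"linear": [0,0,0],"rot": [0,0,0],"fingers": 255}]'

```text
time: 9.87
position: [0.5798, -0.0974, 0.2221]
tcp_rot: [1.573, 1.045, -0.647]
wrist_force: [0.6, 0.3, -1.7]
gripper_width: 0.0134
```

```bash
python3 tgt.py .03 .016 1; python3 look.py d scene; python3 ov.py d
```

```text
[ 0.57981521 -0.09735272  0.22214805] [ 0.6  0.3 -1.7] 9.8667
seat rel pin mm: x -50.5 y 0.7 z 17.9
lin cm [1.19 1.69 0.07] rot [ 0.001 -0.002 -0.002] norm 2.07 0.003
per row 1 [1.19 1.69 0.07] [ 0.001 -0.002 -0.002]
[-0.009  0.056 -0.404  0.675 -0.304 -2.569] [ 0.57944862 -0.09719043  0.22201186] [ 0.35279943 -0.24398233 -1.79958478] 0.013164019122124103 [ 1.57301012  1.04507851 -0.64752034]
```

View pics/d_ov.png

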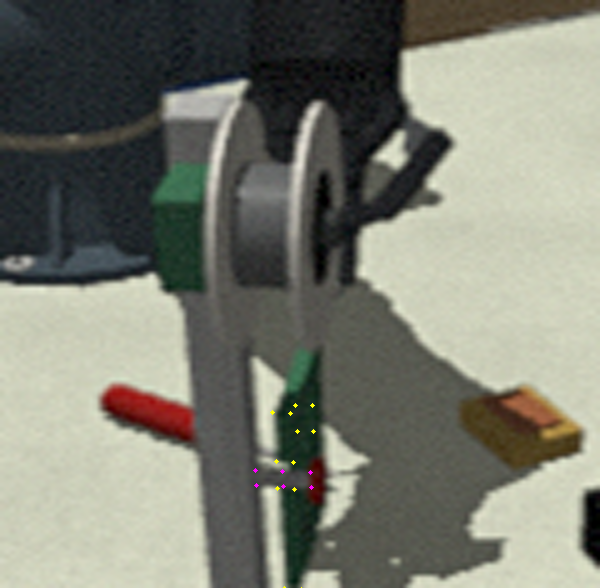

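Call:
jog_arm --increments '[{"linear": [0.3,0.1,0.03],"rot": [0.001,-0.002,-0.002],"fingers": 255},{"linear": [0.4,0.6,0],"rot": [0,0,0],"fingers": 255},{"linear": [0.4,0.6,0],"rot": [0,0,0],"fingers": 255},{"linear": [0,0,0],"rot": [0,0,0],"fingers": 255}]'

```text
time: 10.25
position: [0.5935, -0.1085, 0.2184]
tcp_rot: [1.57, 1.048, -0.652]
wrist_force: [-1.1, 0.1, -1.9]
gripper_width: 0.013
```

```bash
python3 tgt.py .015 .016 1; python3 look.py e scene wrist; python3 ov.py e
```

```text
[ 0.59349905 -0.10853342  0.21835667] [-1.1  0.1 -1.9] 10.25
seat rel pin mm: x -32.9 y 0.0 z 14.0
lin cm [0.72 1.65 0.01] rot [-0.     0.001  0.001] norm 1.8 0.001
per row 1 [0.72 1.65 0.01] [-0.     0.001  0.001]
[-0.032  0.083 -0.384  0.667 -0.294 -2.589] [ 0.59263799 -0.10814531  0.21819523] [-0.5795676   0.13240684 -1.93478306] 0.013254934603639527 [ 1.5689413   1.0485741  -0.65303111]
```

View pics/e_ov.png

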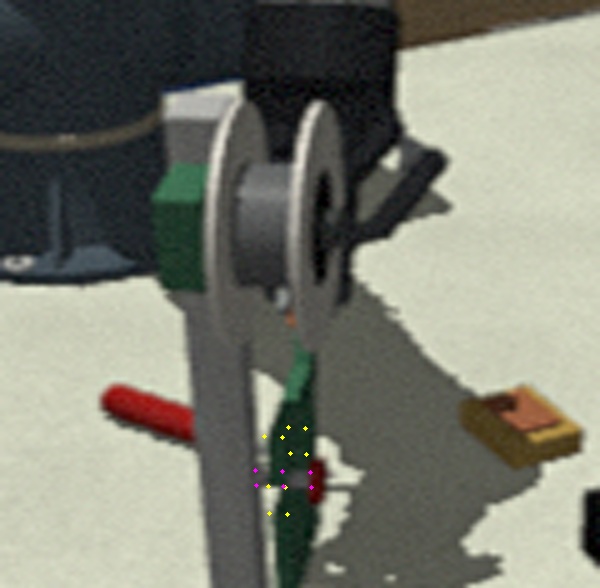

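View pics/e_wrist.png

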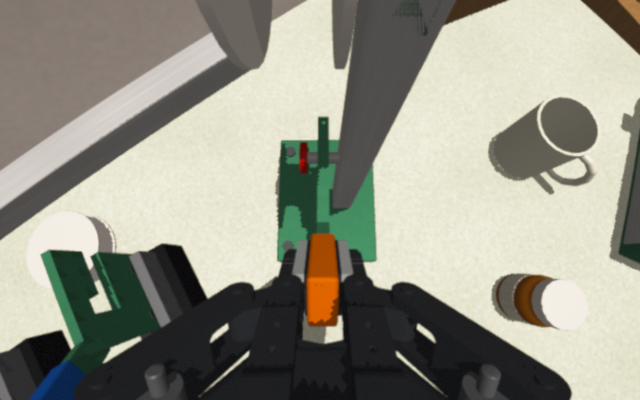

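Call:
jog_arm --increments '[{"linear": [0.1,0.5,0],"rot": [0,0.001,0.001],"fingers": 255},{"linear": [0.3,0.6,0],"rot": [0,0,0],"fingers": 255},{"linear": [0.3,0.6,0],"rot": [0,0,0],"fingers": 255},{"linear": [0.15,0.3,0],"rot": [0,0,0],"fingers": 255},{"linear": [0,0,0],"rot": [0,0,0],"fingers": 255},{"linear": [0,0,0],"rot": [0,0,0],"fingers": 255}]'

```text
time: 10.85
position: [0.6116, -0.1226, 0.2213]
tcp_rot: [1.571, 1.047, -0.651]
wrist_force: [0.5, 0.1, -1.8]
gripper_width: 0.0133
```

```bash
python3 tgt.py .0 .016 1
```

```text
[ 0.61163191 -0.12259709  0.22125741] [ 0.5  0.1 -1.8] 10.85
seat rel pin mm: x -10.0 y -0.0 z 16.9
lin cm [ 0.58  0.82 -0.  ] rot [ 0. -0.  0.] norm 1.0 0.0
per row 1 [ 0.58  0.82 -0.  ] [ 0. -0.  0.]
```

Call:
jog_arm --increments '[{"linear": [0.25,0.35,0],"rot": [0,0,0],"fingers": 255},{"linear": [0.2,0.35,0],"rot": [0,0,0],"fingers": 255},{"linear": [0.1,0.15,0],"rot": [0,0,0],"fingers": 255},{"linear": [0,0,0],"rot": [0,0,0],"fingers": 255},{"linear": [0,0,0],"rot": [0,0,0],"fingers": 255}]'

```text
time: 11.27
position: [0.6203, -0.1293, 0.2205]
tcp_rot: [1.57, 1.048, -0.651]
wrist_force: [0.1, 0.2, -1.0]
gripper_width: 0.0135
```

```bash
python3 tgt.py .0 .016 1; python3 look.py f wrist; python3 - <<'E'
from h import *
s,f=pickle.load(open("f_wrist.pkl","rb"))
cv2.imwrite("pics/f_z.png",cv2.resize(f["color"][130:260,250:400],None,fx=4.5,fy=4.5,interpolation=cv2.INTER_CUBIC))
E
```

```text
[ 0.62031124 -0.12932377  0.22047378] [ 0.1  0.2 -1. ] 11.2667
seat rel pin mm: x 1.0 y -0.1 z 16.1
lin cm [-0.04 -0.09 -0.01] rot [ 0.    -0.     0.001] norm 0.1 0.001
per row 1 [-0.04 -0.09 -0.01] [ 0.    -0.     0.001]
[-0.073  0.127 -0.328  0.666 -0.276 -2.628] [ 0.62030234 -0.12928744  0.22048496] [-0.2452235   0.13415612 -1.90427775] 0.012980856757847421 [ 1.5705101   1.04765396 -0.65087822]
```

View pics/f_z.png

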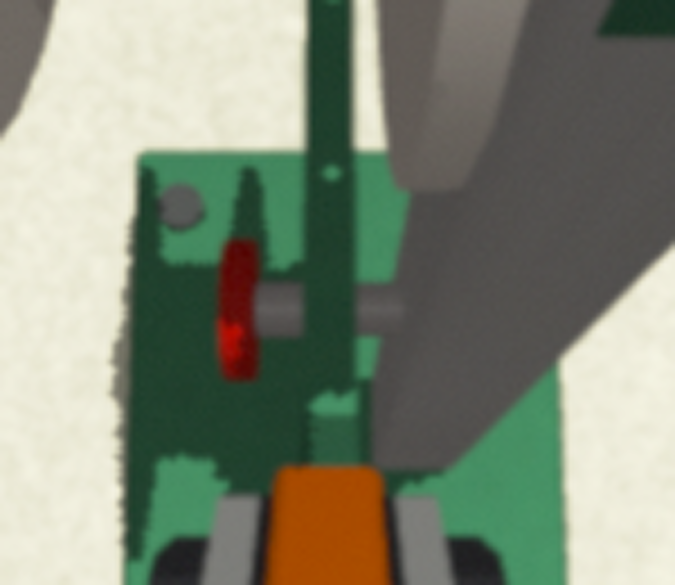

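Call:
jog_arm --increments '[{"linear": [0.05,0.09,0],"rot": [0,0,0],"fingers": 255},{"linear": [0.05,0.09,0],"rot": [0,0,0],"fingers": 255},{"linear": [0,0,0],"rot": [0,0,0],"fingers": 255}]'

```text
time: 11.57
position: [0.6218, -0.1304, 0.2205]
tcp_rot: [1.57, 1.048, -0.651]
wrist_force: [-0.5, -0.3, -2.2]
gripper_width: 0.013
```

```bash
python3 tgt.py .0 .016 1
```

```text
[ 0.62183356 -0.13040695  0.22048254] [-0.5 -0.3 -2.2] 11.5667
seat rel pin mm: x 2.9 y -0.0 z 16.1
lin cm [-0.13 -0.26 -0.01] rot [ 0.001 -0.     0.001] norm 0.29 0.001
per row 1 [-0.13 -0.26 -0.01] [ 0.001 -0.     0.001]
```

Call:
jog_arm --increments '[{"linear": [0.05,0.09,0],"rot": [0,0,0],"fingers": 255},{"linear": [0,0,0],"rot": [0,0,0],"fingers": 255},{"linear": [0,0,0],"rot": [0,0,0],"fingers": 255}]'

```text
time: 11.82
position: [0.622, -0.1306, 0.2203]
tcp_rot: [1.57, 1.049, -0.65]
wrist_force: [-0.6, 1.0, -0.8]
gripper_width: 0.0133
```

```bash
python3 tgt.py .0 .016 1
```

```text
[ 0.62203106 -0.13058981  0.22032038] [-0.6  1.  -0.8] 11.8167
seat rel pin mm: x 3.1 y -0.0 z 15.9
lin cm [-0.16 -0.27 -0.01] rot [ 0.001 -0.     0.002] norm 0.32 0.002
per row 1 [-0.16 -0.27 -0.01] [ 0.001 -0.     0.002]
```

Call:
jog_arm --increments '[{"linear": [0.1,0.17,0],"rot": [0,0,0],"fingers": 255},{"linear": [0,0,0],"rot": [0,0,0],"fingers": 255}]'

```text
time: 11.98
position: [0.6225, -0.131, 0.2196]
tcp_rot: [1.569, 1.052, -0.65]
wrist_force: [-0.3, 1.1, -1.9]
gripper_width: 0.013
```

```bash
python3 tgt.py .0 .016 1
```

```text
[ 0.62246215 -0.13097977  0.2196466 ] [-0.3  1.1 -1.9] 11.9833
seat rel pin mm: x 3.5 y -0.0 z 15.1
lin cm [-0.25 -0.29 -0.01] rot [ 0.003 -0.001  0.005] norm 0.38 0.005
per row 1 [-0.25 -0.29 -0.01] [ 0.003 -0.001  0.005]
```

Call:
jog_arm --increments '[{"linear": [-0.25,-0.29,0],"rot": [0.003,-0.001,0.005],"fingers": 255},{"linear": [0,0,0],"rot": [0,0,0],"fingers": 255},{"linear": [0,0,0],"rot": [0,0,0],"fingers": 255}]'

```text
time: 12.23
position: [0.6196, -0.1288, 0.2206]
tcp_rot: [1.571, 1.045, -0.652]
wrist_force: [-1.3, 0.8, -2.0]
gripper_width: 0.013
```

```bash
python3 tgt.py .0 .016 1;python3 tgt.py .0 .004 3
```

```text
[ 0.61964392 -0.12883484  0.22059112] [-1.3  0.8 -2. ] 12.2333
seat rel pin mm: x 0.3 y -0.2 z 16.3
lin cm [ 0.01 -0.03 -0.01] rot [-0.001  0.001 -0.002] norm 0.03 0.002
per row 1 [ 0.01 -0.03 -0.01] [-0.001  0.001 -0.002]
[ 0.61964392 -0.12883484  0.22059112] [-1.3  0.8 -2. ] 12.2333
seat rel pin mm: x 0.3 y -0.2 z 16.3
lin cm [ 1.05 -0.63 -0.01] rot [-0.001  0.001 -0.002] norm 1.22 0.002
per row 3 [ 0.35 -0.21 -0.  ] [-0.     0.    -0.001]
```

Call:
jog_arm --increments '[{"linear": [0.3,-0.19,0],"rot": [0,0,-0.002],"fingers": 255},{"linear": [0.3,-0.17,0],"rot": [0,0,0],"fingers": 255},{"linear": [0.3,-0.17,0],"rot": [0,0,0],"fingers": 255},{"linear": [0,0,0],"rot": [0,0,0],"fingers": 255}]'

```text
time: 12.57
position: [0.6201, -0.129, 0.2096]
tcp_rot: [1.572, 1.046, -0.652]
wrist_force: [0.1, 0.4, -2.1]
gripper_width: 0.0131
```

```bash
python3 tgt.py .0 .000 1
```

```text
[ 0.6200942  -0.12899544  0.20962278] [ 0.1  0.4 -2.1] 12.5667
seat rel pin mm: x 0.7 y -0.0 z 5.3
lin cm [ 0.42 -0.32  0.  ] rot [-0.002  0.    -0.001] norm 0.53 0.002
per row 1 [ 0.42 -0.32  0.  ] [-0.002  0.    -0.001]
```

Call:
jog_arm --increments '[{"linear": [0.22,-0.16,0],"rot": [-0.002,0,0],"fingers": 255},{"linear": [0.15,-0.1,0],"rot": [0,0,0],"fingers": 255},{"linear": [0,0,0],"rot": [0,0,0],"fingers": 255}]'

```text
time: 12.82
position: [0.6201, -0.1289, 0.2051]
tcp_rot: [1.57, 1.045, -0.651]
wrist_force: [-1.9, 1.0, 1.8]
gripper_width: 0.0131
```

```bash
python3 tgt.py .0 .000 1
```

```text
[ 0.62010285 -0.12891561  0.20509983] [-1.9  1.   1.8] 12.8167
seat rel pin mm: x 0.7 y 0.1 z 0.8
lin cm [ 0.03 -0.09  0.01] rot [ 0.     0.    -0.002] norm 0.1 0.002
per row 1 [ 0.03 -0.09  0.01] [ 0.     0.    -0.002]
```

Call:
jog_arm --increments '[{"linear": [0.1,-0.07,0],"rot": [0,0,0],"fingers": 255},{"linear": [0,0,0],"rot": [0,0,0],"fingers": 255}]'

```text
time: 12.98
position: [0.6205, -0.1291, 0.2052]
tcp_rot: [1.571, 1.043, -0.651]
wrist_force: [-0.7, -0.1, -1.1]
gripper_width: 0.0131
```

```bash
python3 tgt.py .0 .000 1; python3 look.py g scene; python3 ov.py g
```

```text
[ 0.6205361  -0.12905592  0.20522785] [-0.7 -0.1 -1.1] 12.9833
seat rel pin mm: x 1.2 y 0.2 z 1.1
lin cm [ 0.02 -0.13  0.02] rot [-0.    -0.    -0.005] norm 0.14 0.005
per row 1 [ 0.02 -0.13  0.02] [-0.    -0.    -0.005]
[-0.071  0.136 -0.362  0.619 -0.279 -2.626] [ 0.62055034 -0.12896292  0.20512432] [-0.49623356  0.32083421  0.70499864] 0.013234919969614815 [ 1.57164029  1.04287076 -0.65026284]
```

View pics/g_ov.png

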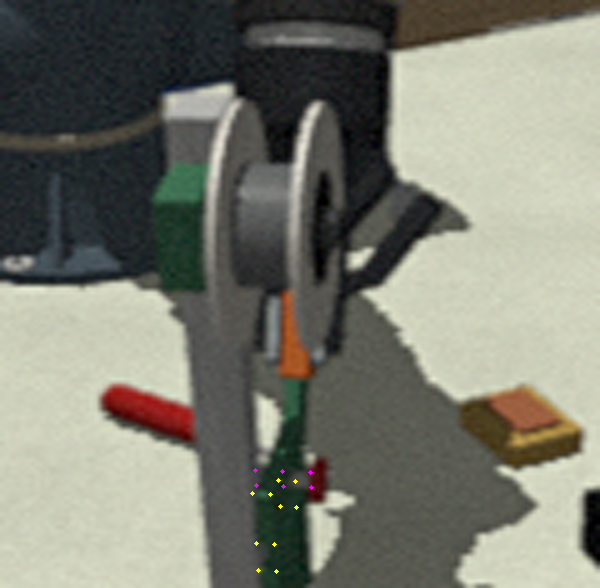

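Call:
jog_arm --increments '[{"linear": [0,0,0],"rot": [0,0,0],"fingers": 210},{"linear": [0,0,0],"rot": [0,0,0],"fingers": 204},{"linear": [0,0,0],"rot": [0,0,0],"fingers": 198},{"linear": [0,0,0],"rot": [0,0,0],"fingers": 190},{"linear": [0,0,0],"rot": [0,0,0],"fingers": 180},{"linear": [0,0,0],"rot": [0,0,0],"fingers": 165},{"linear": [0,0,0],"rot": [0,0,0],"fingers": 150},{"linear": [0,0,0],"rot": [0,0,0],"fingers": 130}]' --force 20

```text
time: 13.7
position: [0.6213, -0.1292, 0.2054]
tcp_rot: [1.573, 1.042, -0.649]
wrist_force: [0.3, 0.3, -0.9]
gripper_width: 0.0417
```

```bash
python3 tgt.py .0 .000 1; python3 look.py i scene wrist; python3 ov.py i
```

```text
[ 0.62134719 -0.12916494  0.2054384 ] [ 0.3  0.3 -0.9] 13.7
seat rel pin mm: x 2.0 y 0.7 z 1.3
lin cm [ 0.01 -0.2   0.06] rot [-0.001 -0.001 -0.005] norm 0.21 0.006
per row 1 [ 0.01 -0.2   0.06] [-0.001 -0.001 -0.005]
[-0.071  0.137 -0.361  0.618 -0.279 -2.626] [ 0.62135907 -0.12918391  0.20544153] [ 1.09608497  0.08297649 -0.51960738] 0.042223436652679025 [ 1.5730225   1.04170775 -0.64930438]
```

View pics/i_wrist.png

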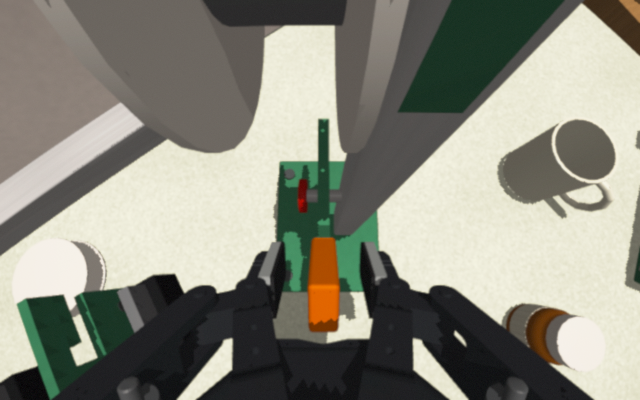

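View pics/i_ov.png

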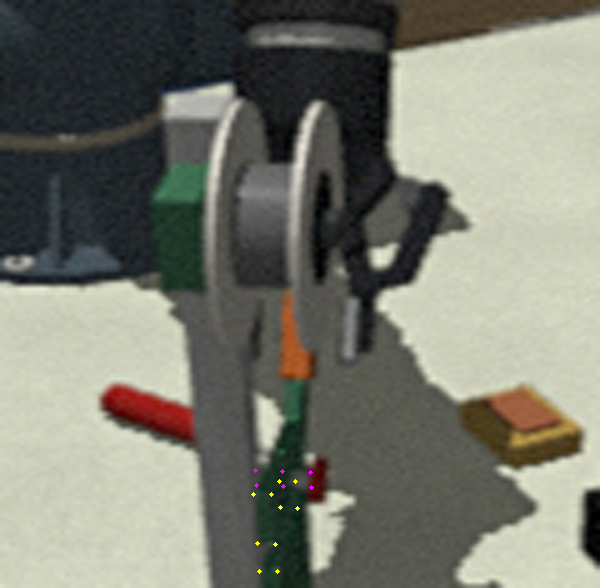

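Call:
jog_arm --increments '[{"linear": [-0.6,0,0],"rot": [0,0,0],"fingers": 120},{"linear": [-1.2,0,0],"rot": [0,0,0],"fingers": 110},{"linear": [-1.8,0,0],"rot": [0,0,0],"fingers": 100},{"linear": [-2,0,0],"rot": [0,0,0],"fingers": 100},{"linear": [-2,0,0],"rot": [0,0,0],"fingers": 100},{"linear": [-2,0,0],"rot": [0,0,0],"fingers": 100},{"linear": [-1.5,-0.5,0],"rot": [0,0,0],"fingers": 100},{"linear": [-1,-1,0],"rot": [0,0,0],"fingers": 100}]'

```text
time: 14.47
position: [0.5591, -0.0833, 0.3068]
tcp_rot: [1.57, 1.044, -0.654]
wrist_force: [-0.2, -0.0, 0.7]
gripper_width: 0.052
```

Call:
jog_arm --increments '[{"linear": [-1,-2,0],"rot": [0,0,0],"fingers": 100},{"linear": [-1,-2,0],"rot": [0,0,0],"fingers": 100},{"linear": [-1,-2,0],"rot": [0,0,0],"fingers": 100},{"linear": [-0.5,-1,0],"rot": [0,0,0],"fingers": 100},{"linear": [0,0,0],"rot": [0,0,0],"fingers": 100},{"linear": [0,0,0],"rot": [0,0,0],"fingers": 100},{"linear": [0,0,0],"rot": [0,0,0],"fingers": 100},{"linear": [0,0,0],"rot": [0,0,0],"fingers": 100}]'

```text
time: 15.13
position: [0.4923, -0.0324, 0.3038]
tcp_rot: [1.576, 1.041, -0.647]
wrist_force: [0.1, 0.1, 0.1]
gripper_width: 0.052
```

```bash
python3 look.py j scene wrist top; python3 - <<'E'
import cv2
a=cv2.imread("pics/j_scene.png")[120:300,220:420];cv2.imwrite("pics/j_sz.png",cv2.resize(a,None,fx=3.3,fy=3.3,interpolation=cv2.INTER_CUBIC))
E
```

```text
[ 0.164 -0.122 -0.353  0.957 -0.375 -2.399] [ 0.49218752 -0.03257909  0.30358099] [-0.43832359  0.02216594 -0.39000666] 0.052015902852689366 [ 1.57547308  1.04122488 -0.64797622]
```

View pics/j_sz.png

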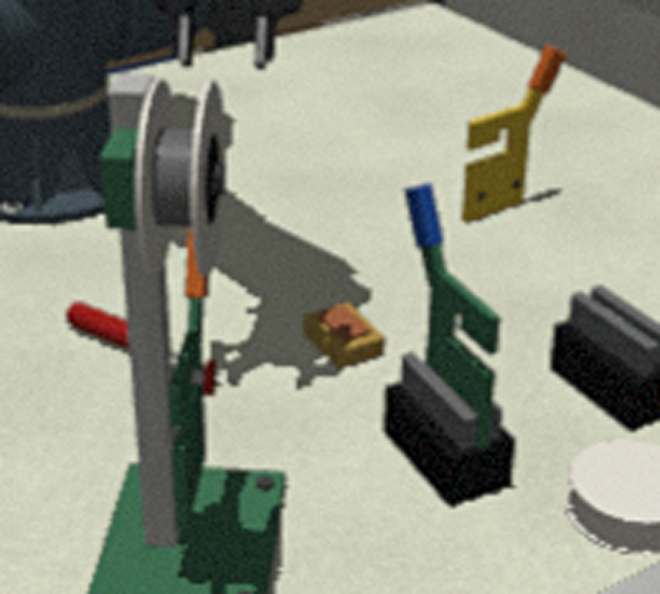

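View pics/j_wrist.png

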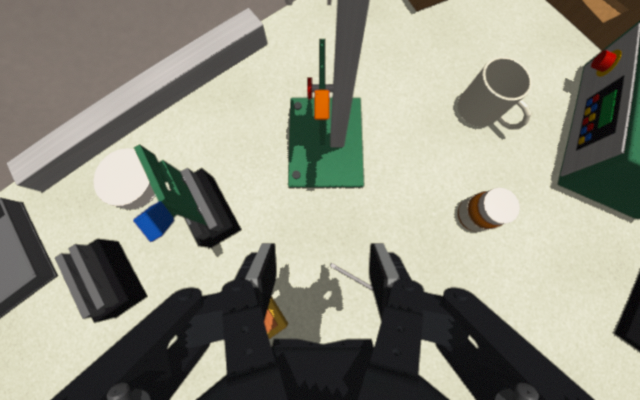

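View pics/j_top.png

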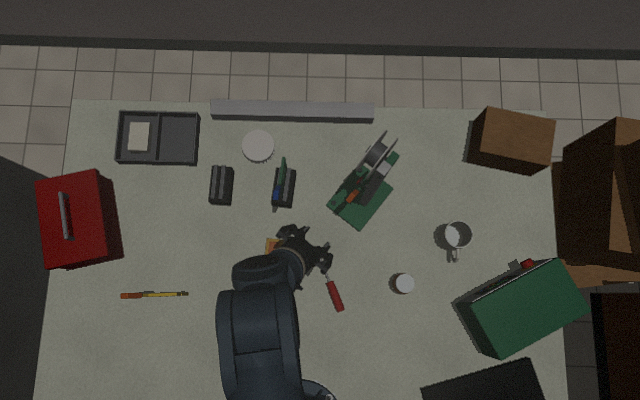

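Call:
jog_arm --increments '[{"linear": [0,0,0],"rot": [0,0,0],"fingers": 100},{"linear": [0,0,0],"rot": [0,0,0],"fingers": 100},{"linear": [0,0,0],"rot": [0,0,0],"fingers": 100},{"linear": [0,0,0],"rot": [0,0,0],"fingers": 100},{"linear": [0,0,0],"rot": [0,0,0],"fingers": 100},{"linear": [0,0,0],"rot": [0,0,0],"fingers": 100},{"linear": [0,0,0],"rot": [0,0,0],"fingers": 100}]'

```text
time: 15.87
position: [0.493, -0.0337, 0.303]
tcp_rot: [1.574, 1.042, -0.652]
wrist_force: [-0.3, 0.6, 0.8]
gripper_width: 0.0521
```

```bash
python3 look.py k scene wrist; python3 - <<'E'
from h import *
from bench import bot
def m(tag):
    s,f=pickle.load(open(tag,"rb"));P=cloud(f,toolT(s)@f["tool_from_camera"]);hsv=cv2.cvtColor(f["color"],cv2.COLOR_BGR2HSV)
    o=(cv2.inRange(hsv,(5,160,60),(14,255,255))>0)&(P[...,0]>.55)&(P[...,2]>.15)
    q=P[o];print(tag,o.sum(),np.nanmedian(q,0).round(4),np.nanmin(q,0).round(4),np.nanmax(q,0).round(4))
    g=(cv2.inRange(hsv,(60,50,20),(90,255,255))>0)&(P[...,0]>.6)&(P[...,1]<-.1)&(P[...,2]>.12)
    q=P[g];d=np.array([.793,-.609]);x=q[:,:2]@d-.616;y=q[:,:2]@np.array([.609,.793])-.2762;k=abs(y)<.012;print(" top edge slope dz/dx",np.polyfit(x[k],q[k,2],1),"x",x[k].min(),x[k].max(),"dy/dx",np.polyfit(x[k],y[k],1))
for t in("j_wrist.pkl","k_wrist.pkl"): m(t)
a=cv2.imread("pics/j_scene.png").astype(int);b=cv2.imread("pics/k_scene.png").astype(int);print("diff",abs(a-b)[120:300,230:330].mean(),abs(a-b)[250:380].mean())
E
```

```text
[ 0.161 -0.12  -0.352  0.957 -0.375 -2.399] [ 0.49301001 -0.0336663   0.30301099] [ 0.11250233 -0.26887115 -0.52123757] 0.051902485697772054 [ 1.57362966  1.04199455 -0.65164886]
j_wrist.pkl 402 [ 0.601  -0.1123  0.2378] [ 0.5895 -0.158   0.1596] [ 0.6591 -0.1016  0.2452]
 top edge slope dz/dx [0.64934024 0.17219346] x -0.03639955923111371 0.046877269987649184 dy/dx [0.01535857 0.00116658]
k_wrist.pkl 399 [ 0.601  -0.1122  0.2378] [ 0.5898 -0.1575  0.1598] [ 0.6584 -0.1015  0.2447]
 top edge slope dz/dx [0.6128215  0.17315888] x -0.03647131309488638 0.047488757700203665 dy/dx [0.0134987  0.00112442]
diff 3.4650185185185185 2.8141666666666665
```

```bash
python3 -c "
from bench import bot
print(bot.hand_in())"
```

```text
the job is handed in; nothing more can be done
None
```

The green plate with the orange grip is hanging on the red-headed pin, and I handed the job in at about 16 s of the 42 s allowed. I lifted it straight out of its cradle and slid the open slot over the pin between the post and the head. When the pin touched the end of the slot, I backed off about 3 mm. I then lowered the plate about 15 mm until it stopped on the pin, released it and backed the arm away.

**Last checks:**
- **Position:** the grip is within about 1–2 mm of where it should be if the plate hangs upright.
- **Stillness:** two wrist views about 0.7 s apart agreed to about 0.1 mm.
- **Clearance:** the gripper was open and well clear. Every wrist-force reading was under about 3 N.
- **Other objects:** the blue-gripped plate and the rest of the table looked unmoved by eye. In the last top view the arm covered part of the table.

**Checks that disagreed:**
- **Tilt:** a line fitted to the plate's green points gave an implausible slope of about 0.6. I put it down to other green surfaces mixed into the mask and judged uprightness from the grip position instead.
- **Calibration:** the scene and top cameras put the stand about 5 mm apart, so I aligned the plate with wrist-camera measurements.

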